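# Half-aperture reading on the reflectance photometer's white tile

## Robot

A 6-joint arm with a two-finger parallel gripper is mounted at the origin on a cart in front of the work surface, level with it; the furniture and walls round the work are solid. World frame = base frame: x ahead of the robot, y to its left, z up, the work surface at z = 0. Lengths are in m, angles in rad, forces in N, time in s.
With the tool pointing down it reaches from about 0.35 to 0.775 m from the base axis. Payload 5.5 kg.
Tool frame: the origin (TCP) lies midway between the tips of the shut fingers; the grasp point (between the pads) lies 19 mm behind it (env.hold_point_z is the distance from the TCP to the grasp point, in m); z points along the fingers, y is the line along which they close (so a half turn about z gives the same grasp; the last joint's range is limited). The gripper opens to 85 mm and grips with 20 to 120 N. Pads are 22 mm wide; open, the fingers measure 114 mm over their backs; the gripper's body (76 mm by 85 mm) begins 54 mm behind the grasp point. The pads swing forward as they close: fully open they stand 13 mm farther back than shut.
Start: joints at [-1.48, 0.313, 0.046, 1.304, 0, 1.431], TCP at [0.132, -0.56, 0.231] pointing down, gripper open.
Joint ranges: [-2.76, 2.76], [-0.86, 1.69], [-1.03, 1.26], [-2.2, 2.34], [-1.47, 1.5], [-3.14, 3.14]. Speed limits (rad/s): [2.57, 2.57, 3.14, 3.14, 3.14, 3.14].

## Interface

Orientations are given as a unit quaternion [w, x, y, z].
In Python, from workcell import env, read_camera gives the robot as it stands. The module is installed in compiled form; this text tells all that it offers.
- The arm moves only by the tool carry_out, never from a script. Its argument "moves" is a list of rows, each an object of numbers: "tx", "ty", "tz": the shift along the world's x, y, z in cm; "wx", "wy", "wz": the turn, a rotation vector about the world's x, y, z in rad; "claw": the closure, from -1 (fully open) to 1 (shut). A call has 1 to 8 rows; each row shifts and turns the commanded pose from where the row before left it; what a row does not reach is not made up. A row lasts 1/8 s, in which the tool goes at most 62.5 mm and 10.7 degrees, less where a joint would pass 70% of its speed; a pose out of reach is approached as far as the arm can. A call is refused whole if a number of a shift passes 6.25 or a number of a turn 0.188, either way. A call with a gripper value outside its range is refused whole. The fingers move at their own pace and stop on an object; "newtons" is the grip in N (left out, the last holds). Time passes only in rows, so rows that do not move let the fingers close. It gives the time, the measured TCP pose, the force, the opening and the grip force at its end, in the units of the state.
- env.get_state(): the state, without advancing time (a new reading comes with each control period).
- read_camera(name): name is "side" or "top"; returns a dict with "image" (400x640x3 uint8, blue, green, red), "z_map" (400x640 float32, m along the optical axis (not along the pixel's ray), 0 where there is no reading), "fx", "fy", "cx", "cy" (pixels), "k1" (the pictures are not rectified: a ray, as slopes to the right and down, at radius r is drawn at 1 + k1 r^2 times it, then the intrinsics apply), "camera_from_world" (4x4, takes a point from world to camera coordinates). Camera axes: x right, y down, z forward; pixel columns grow to the right and rows downward; lengths in m; the calibration is good to about 2 mm. A picture is of the moment at which its call begins.
- env.hand_in(): hands the job in; it is judged then, once.
The state is a dict: "clock": time; "joint_pos": joint angles; "qvel": joint speeds; "tau": joint torques, N m; "tcp_pos": TCP position; "orientation": TCP orientation; "wrist_force": force on the tool from outside, world axes, zero at the start; "ft_torque": the same for the moment, N m; "finger_gap": finger opening in m; "grip_force": force on a finger pad.
Only numpy, scipy, OpenCV 4.12 (cv2) and the standard library are available. Lean on these libraries where they do the work, as an engineer would, in place of code of your own. Each camera call takes 0.05 s, during which the arm holds its last target. There are 200 camera calls.

## Task

Take the white reference tile that lies white face down on its sloping felt cradle and stand it upright on its edge in the groove in front of the photometer's window, fully down, centred and with its white face to the window, and let go of it. Then lift the red lug of the spring-loaded shutter until the shutter is half open, and finish while holding it steadily there, without letting go. Keep the shutter shut until the tile is standing in place, so that no room light reaches the detector, and leave the other things on the bench where they are.

Things in the scene. Friction and masses are not known exactly. Their poses are not given: they have to be found in the camera images.
- photometer: white bench photometer, fixed: foot plate 205 (x) x 164 (y) x 10 mm, housing 156 mm wide, front face at x = -10 mm, top at z = 122 mm. Origin on the worktop under its middle; +x points into it, away from the robot; z up. A black nose 46 mm wide, 64 mm high stands out of its front (guides to x = -47 mm) and carries a 28 mm square window, centre z = 41 mm, behind the shutter
- tile_groove (a point): middle of the groove's floor, 60 mm in front of the photometer's origin, z = 12 mm; axes as the photometer's. The groove runs along y, 12 mm wide with straight walls to z = 24 mm and sloping lips to z = 28 mm (about 20 mm wide at the mouth). It is only 44 mm long (22 mm each way), so the tile overhangs its ends and fingers pass down beside it to the foot plate at z = 10 mm
- tile_seat (a point): on the photometer: the point where the centre of the tile's white face belongs when the tile stands fully down in the groove, 39 mm above the worktop and 55 mm in front of the photometer's origin; its axes are those of the photometer, so the white face must look along +x
- tile_cradle: fixed black cradle with a blue felt slope on which the tile starts. Origin on the worktop under the felt's centre, which is 36 mm up; the felt slopes 25 degrees, low at its -x end (roughly towards the robot), where a ledge stops the tile. Slope and ledge are only 34 mm wide (y), pillars under them 28 mm, foot plate 72 x 44 x 6 mm, so fingers pass down beside it
- tile: loose square reference tile, 54 x 54 x 10 mm, about 75 g: black holder, grey square and small paper patch on the back, white ceramic inset in the other face. Origin at the centre of the WHITE face; z points out of the BACK, x and y along its edges. Starts white face down on the cradle's slope, its x axis up the slope, overhanging it by 10 mm each side (y)
- tile_back (a point): centre of the tile's back, 10 mm from the centre of the white face
- shutter (a joint): lift of the shutter in m: 0 shut (as it starts), 0.040 fully open, half open 0.020. A spring pulls it shut: about 3 N to start it, 6.5 N at half, 10 N fully open; let go, it falls shut. A red line on the shutter moves past five ticks, 10 mm apart, on the housing face above the nose; the long red middle tick is half open
- shutter_lug (a point): centre of the shutter's red ribbed lug, 16 mm (y) x 12 mm (x) x 30 mm (z), standing free above the nose, 46 mm in front of the photometer's origin and 98 mm above the worktop when shut (its top at 113 mm); axes as the photometer's. It moves straight up with the shutter
- tube_rack: yellow plastic tube rack with four capped tubes in it, 56 x 150 x 62 mm (86 mm high with the tubes), bystander; origin under its centre
- specimen_cup: specimen cup with red lid, 67 mm across, 68 mm high, bystander; origin under its centre
- stain_bottle: small white bottle, 35 mm across, 89 mm high, bystander; origin under its centre
- wash_bottle: white wash bottle with red tip, 53 mm across, 123 mm high, bystander; origin under its centre
- notepad: spiral notepad, 110 x 74 x 13 mm, bystander; origin under its centre
- timer: white bench timer, 66 x 66 x 19 mm, bystander; origin under its centre
- marker: white marker pen with black cap, 11 x 138 x 12 mm, bystander; origin under its centre
- petri_dish: petri dish, 60 mm across, 15 mm high, bystander; origin under its centre

How it is judged:
On the way, in this order (a step that is already met when the one before it is completed fails the run):
1. the tile stands upright in the groove, white face to the window, and has been let go, with the shutter still shut (distance between tile and tile_seat below 0.009 m and z of tile in the frame of tile_seat below 0.004 m and angle between the z axis of tile and the x axis of photometer, either way round below 0.2 rad and x of tile_back in the frame of tile_seat below -0.005 m and contact force between the fingers and tile below 0.1 N and value of joint shutter below 0.004 m), for 0.3 s.
2. the shutter is held half open (value of joint shutter between 0.0155 and 0.0245 m and contact force between the fingers and shutter above 2 N), for 0.5 s.
At the end, for the whole second after the job is handed in: Tile at rest on edge in the groove, untouched: white face to the window, its centre within 9 mm of the seat point and at most 4 mm high, square within 0.2 rad; the fingers hold the shutter still between 15.5 and 24.5 mm of its 40 mm travel (all of step 2 and velocity of joint shutter between -0.01 and 0.01 m/s and distance between tile and tile_seat below 0.009 m and z of tile in the frame of tile_seat below 0.004 m and angle between the z axis of tile and the x axis of photometer, either way round below 0.2 rad and x of tile_back in the frame of tile_seat below -0.005 m and contact force between each of the arm, the fingers and tile below 0.1 N and linear speed of tile below 0.02 m/s); the arm keeps its last pose, push and grip.
It fails at once if the shutter is opened before the tile stands in place (or while the tile is out of place) (value of joint shutter above 0.006 m and distance between tile and tile_seat above 0.015 m).
It fails at once if another thing on the bench is moved more than 3 cm (distance of any of tube_rack, specimen_cup, stain_bottle, wash_bottle, notepad, timer, marker, petri_dish from where it was at the start of the episode above 0.03 m).
It also fails if it takes over 53 s, if anything falls off the work surface, if the arm or the gripper's body presses on something with over 40 N, if the wrist force passes 120 N, or if a joint passes its speed limit or range.

## Working session

There is one attempt and no reset: what is moved stays moved. The work goes in short steps, Python scripts to look and compute and a tool call to move; the robot and the scene stay as the last step left them, time stands still between calls to the robot, and variables do not carry over. Pictures are saved under pics/ and viewed, at most 10 in all, crops included, and the job is handed in when it is done.

Besides the shell and the picture viewer there is one more tool, called after ">>>" by a JSON object that holds its "fn" and its "kwargs", one argument or row to a line. carry_out: Moves the arm, as the interface text tells. Its arguments: {"type":"object","properties":{"moves":{"type":"array","items":{"type":"object","properties":{"tx":{"type":"number"},"ty":{"type":"number"},"tz":{"type":"number"},"wx":{"type":"number"},"wy":{"type":"number"},"wz":{"type":"number"},"claw":{"type":"number"}}}},"newtons":{"type":"number"}},"required":["moves"]}

```bash
mkdir -p pics; cat > h.py <<'E'
import numpy as np, cv2
from workcell import env, read_camera
def grab(n,save=None):
    d=read_camera(n)
    if save: cv2.imwrite(f'pics/{save}.png',d['image'])
    np.savez(f'pics/{n}.npz',**d); return d
def load(n): return dict(np.load(f'pics/{n}.npz'))
def world(d):
    h,w=d['z_map'].shape
    u,v=np.meshgrid(np.arange(w),np.arange(h))
    p=np.stack([u,v],-1).reshape(-1,1,2).astype(np.float64)
    K=np.array([[d['fx'],0,d['cx']],[0,d['fy'],d['cy']],[0,0,1]],float)
    s=cv2.undistortPoints(p,K,np.array([float(d['k1']),0,0,0])).reshape(h,w,2)
    z=d['z_map']; P=np.dstack([s*z[...,None],z,np.ones_like(z)])
    W=(P@np.linalg.inv(d['camera_from_world']).T)[...,:3]; W[z==0]=np.nan
    return W
def st():
    s=env.get_state()
    for k in ['clock','tcp_pos','orientation','joint_pos','wrist_force','finger_gap','grip_force']: print(k,np.round(s[k],4))
    return s
E
python3 - <<'E'
from h import *
st(); grab('top','top0'); d=grab('side','side0'); print(env.hold_point_z)
for n in('top','side'):
    d=load(n);print(n,d['camera_from_world'].round(3).tolist(),d['fx'],d['k1'])
E
```

```text
clock 0.0
tcp_pos [ 0.1315 -0.5593  0.2304]
orientation [-9.000e-04  9.933e-01  1.152e-01 -0.000e+00]
joint_pos [-1.4796  0.314   0.045   1.3036 -0.      1.4312]
wrist_force [-0.528   0.0058 -0.7842]
finger_gap 0.0852
grip_force 0.0
0.0187
top [[-0.016, -1.0, 0.004, 0.112], [-0.987, 0.015, -0.161, 0.577], [0.161, -0.007, -0.987, 1.128], [0.0, 0.0, 0.0, 1.0]] 380.4738821824375 0.009471059783188079
side [[-0.948, -0.316, -0.023, 0.545], [-0.16, 0.539, -0.827, 0.105], [0.274, -0.78, -0.562, 1.397], [0.0, 0.0, 0.0, 1.0]] 384.5828906436038 -0.012965356530446956
```

View pics/top0.png

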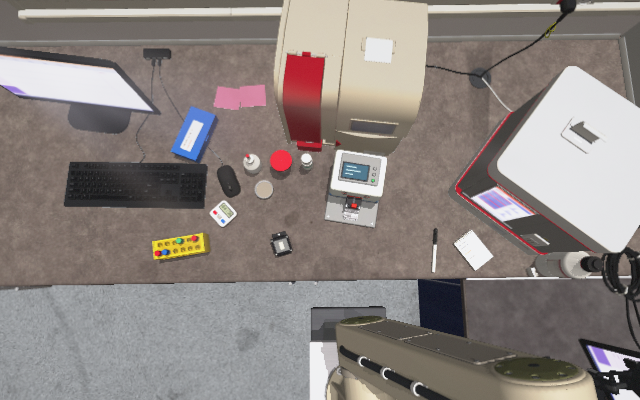

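View pics/side0.png

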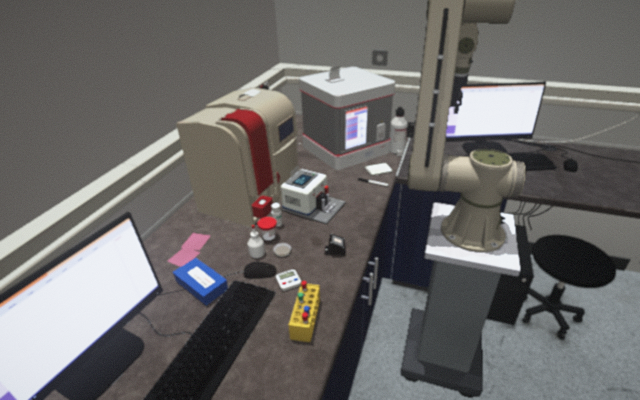

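The top view shows the photometer around (357,190) with its red lug near (353,203). The tile and cradle are at (281,244), and the bystanders are left of them plus the marker and notepad on the right. Next I'll measure and zoom in.

```bash
python3 - <<'E'
from h import *
d=load('top'); W=world(d); im=d['image']
a=cv2.resize(im[140:240,315:395],None,fx=5,fy=5,interpolation=cv2.INTER_CUBIC)
b=cv2.resize(im[225:265,260:300],None,fx=9,fy=9,interpolation=cv2.INTER_CUBIC)
c=np.zeros((500,770,3),np.uint8); c[:,:400]=a; c[:360,405:765]=b
cv2.imwrite('pics/crop0.png',c)
np.set_printoptions(linewidth=220,suppress=True)
print('z mm tile'); print((W[232:258:1,268:294:1,2]*1000).round(0))
# photometer top
R=np.zeros(W.shape[:2],bool);R[140:240,315:395]=1
m=R&(abs(W[...,2]-.122)<.006)
p=W[m]; print('top',m.sum(),p.mean(0),cv2.minAreaRect((p[:,:2]*1000).astype(np.float32)))
m=R&(abs(W[...,2]-.010)<.0035); p=W[m]; print('foot',m.sum(),cv2.minAreaRect((p[:,:2]*1000).astype(np.float32)))
hsv=cv2.cvtColor(im,cv2.COLOR_BGR2HSV)
m=R&((hsv[...,0]<8)|(hsv[...,0]>172))&(hsv[...,1]>150)&(hsv[...,2]>80); m[:190]=0
for v,u in np.argwhere(m): print(u,v,W[v,u].round(3),end=';')
E
```

```text
z mm tile
[[ 2.  2. -2.  4.  2.  3. -1. -1. -2.  0.  2.  2.  0.  5.  7.  8.  4.  5. -3.  1. -4.  1.  2.  1.  1. -1.]
 [-4. -3.  2. -1. -1. -1. -3.  0. -1.  5.  3.  4.  7.  4.  2.  5.  6.  4. -3. -0.  1. -3.  1.  3. -4.  1.]
 [ 2.  2. -2. -1. -3.  8.  4.  8.  7.  3.  7.  1.  2. 10.  6.  4.  5.  6. -1. -2.  1. -2.  1. -1. nan -4.]
 [-2. -2.  0.  2.  7.  5.  4.  5.  8.  6.  5.  1.  4.  9. 41. 43. 52. 56. 55. 54. -4. nan  1. -1.  0. -2.]
 [-2. -4.  6. -5.  1.  3.  9.  5.  7.  6.  6. 38. 43. 50. 55. 49. 55. 53. 52. 53. -0. -1.  1. -3.  1. -1.]
 [-2.  6. -2. -4. -1.  8.  3. 42. 41. 49. 49. 55. 56. 55. 56. 52. 53. 60. 53. 55. 50. -2.  1. -1. -3. -0.]
 [ 2. -1. -1. -0. -3. 43. 50. 56. 53. 57. 54. 53. 55. 54. 56. 52. 51. 52. 53. 54. nan  3.  0.  2. -4. -2.]
 [-3. -2. -2. 53. 55. 56. 58. 52. 53. 54. 53. 54. 53. 50. 52. 53. 49. 47. 52. 51. 54. -1. -0. -0. -2. -3.]
 [nan  0. -2. 54. 51. 54. 52. 51. 52. 53. 52. 52. 50. 55. 56. 49. 48. 50. 48. 50. 46. 45. -1. -2. -2. -5.]
 [-6. -0.  0. 51. 51. 54. 55. 55. 52. 56. 49. 51. 57. 50. 51. 48. 47. 47. 49. 48. 45. 49. -5. -1. -2. -4.]
 [-3. -1. -1. 52. 53
[... 2145 characters left out ...]
359 197 [0.579 0.    0.066];352 203 [0.561 0.022 0.063];351 204 [0.552 0.028 0.104];352 204 [0.551 0.026 0.112];353 204 [0.551 0.023 0.109];354 204 [0.551 0.02  0.111];355 204 [0.55  0.017 0.112];356 204 [0.551 0.014 0.109];351 205 [0.549 0.028 0.106];352 205 [0.548 0.026 0.111];353 205 [0.548 0.023 0.112];354 205 [0.548 0.02  0.11 ];355 205 [0.547 0.017 0.115];356 205 [0.548 0.014 0.109];351 206 [0.545 0.029 0.109];352 206 [0.544 0.026 0.114];353 206 [0.545 0.023 0.111];354 206 [0.545 0.02  0.109];355 206 [0.545 0.017 0.111];356 206 [0.545 0.014 0.11 ];351 207 [0.543 0.028 0.104];352 207 [0.542 0.026 0.11 ];353 207 [0.542 0.023 0.11 ];354 207 [0.542 0.02  0.106];355 207 [0.542 0.017 0.11 ];
```

View pics/crop0.png

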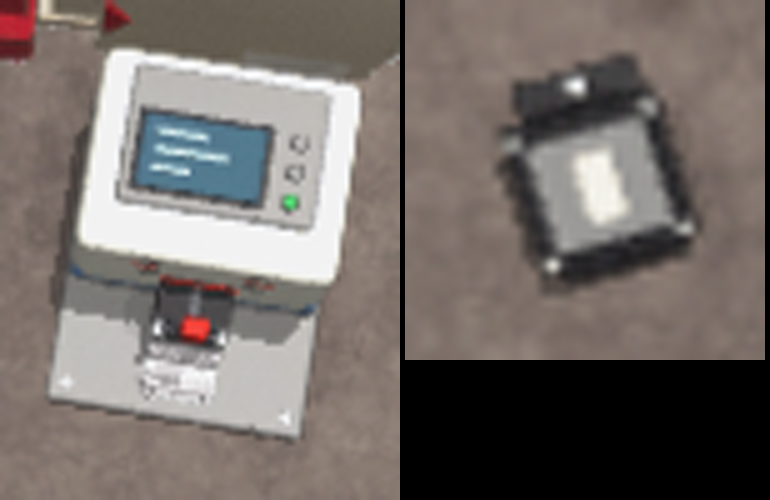

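The crop shows the photometer turned about -8° with foot corners near (325,220) and (374,227), and the tile turned about +14°. I'll fit both poses by silhouettes.

```bash
cat > fit.py <<'E'
from h import *
from scipy.optimize import minimize
from scipy.spatial.transform import Rotation as Ro
def proj(d,P):
    C=d['camera_from_world']; K=np.array([[d['fx'],0,d['cx']],[0,d['fy'],d['cy']],[0,0,1]],float)
    return cv2.projectPoints(np.asarray(P,float),cv2.Rodrigues(C[:3,:3])[0],C[:3,3],K,np.array([float(d['k1']),0,0,0]))[0].reshape(-1,2)
def box(x0,x1,y0,y1,z0,z1): return np.array([[x,y,z] for x in(x0,x1) for y in(y0,y1) for z in(z0,z1)])
S=8
def render(d,boxes,roi):
    u0,u1,v0,v1=roi; M=np.zeros(((v1-v0)*S,(u1-u0)*S),np.uint8)
    for b in boxes:
        q=(proj(d,b)-[u0,v0]+.5)*S-.5
        h=cv2.convexHull(q.astype(np.float32))
        cv2.fillConvexPoly(M,np.round(h*16).astype(np.int32),255,shift=4)
    return cv2.resize(M,(u1-u0,v1-v0),interpolation=cv2.INTER_AREA)/255.
def fit(d,mask,model,x0,roi,step):
    u0,u1,v0,v1=roi; m=mask[v0:v1,u0:u1].astype(float)
    f=lambda x:np.abs(render(d,model(x),roi)-m).sum()/m.sum()
    sim=np.vstack([x0]+[np.array(x0)+np.eye(len(x0))[i]*step[i] for i in range(len(x0))])
    r=minimize(f,x0,method='Nelder-Mead',options=dict(initial_simplex=sim,xatol=1e-5,fatol=1e-5,maxiter=400))
    return r.x.round(4),round(r.fun,3)
def pose(b,x,y,yaw): return b@Ro.from_euler('z',yaw).as_matrix().T+[x,y,0]
E
python3 - <<'E'
from fit import *
for n,rt,rp in (('top',(255,305,222,268),(312,400,140,240)),('side',(318,355,225,262),(270,350,160,225))):
    d=load(n);W=world(d);z=np.nan_to_num(W[...,2])
    X=np.nan_to_num(W)
    sel=(z>.022)&(abs(X[...,0]-.44)<.1)&(abs(X[...,1]-.2)<.09)
    v,u=np.nonzero(sel); roi=(u.min()-5,u.max()+6,v.min()-5,v.max()+6)
    tb=box(-.027,.027,-.027,.027,0,.010)@Ro.from_euler('y',-25,degrees=True).as_matrix().T+[0,0,.036]
    c=X[sel].mean(0); print(n,'c',c.round(3),sel.sum())
    for s in(.2,.35): print(' tile',fit(d,sel,lambda p:[pose(tb,*p)],[c[0],c[1],s],roi,[.01,.01,.1]))
    # photometer foot by plate: front part only
    ph=lambda p:[pose(box(-.01,p[3],-.078,.078,.03,.122),*p[:3]),pose(box(-.047,-.01,-.023,.023,.03,.064),*p[:3]),pose(box(-.052,-.04,-.008,.008,.083,.113),*p[:3])]
    sel=(z>.03)&(z<.135)&(abs(X[...,0]-.61)<.13)&(abs(X[...,1]-0.01)<.12)
    num,lab,stt,_=cv2.connectedComponentsWithStats(sel.astype(np.uint8)); k=1+stt[1:,4].argmax(); sel=lab==k
    v,u=np.nonzero(sel); roi=(u.min()-5,u.max()+6,v.min()-5,v.max()+6); print(roi,sel.sum())
    for s in(-.05,-.2): print(' phot',fit(d,sel,ph,[.595,.015,s,.1],roi,[.01,.01,.1,.01]))
E
```

```text
top c [0.439 0.239 0.045] 323
 tile (array([0.4414, 0.2392, 0.282 ]), np.float64(0.07))
 tile (array([0.4414, 0.2393, 0.2838]), np.float64(0.07))
(np.int64(325), np.int64(403), np.int64(139), np.int64(217)) 2815
 phot (array([ 0.5941,  0.0126, -0.1537,  0.1212]), np.float64(0.067))
 phot (array([ 0.5939,  0.0129, -0.1561,  0.1213]), np.float64(0.067))
side c [0.437 0.246 0.043] 205
 tile (array([0.44  , 0.2425, 0.2651]), np.float64(0.09))
 tile (array([0.44  , 0.2425, 0.2654]), np.float64(0.09))
(np.int64(270), np.int64(335), np.int64(158), np.int64(216)) 1744
 phot (array([ 0.5927,  0.0148, -0.1568,  0.1308]), np.float64(0.104))
 phot (array([ 0.5931,  0.0142, -0.1584,  0.1305]), np.float64(0.104))
```

>>> {"fn": "carry_out", "kwargs": {
  "moves": [
    {"tx":4,"ty":4.5,"wz":0.18,"claw":-1},
    {"tx":4,"ty":4.5,"wz":0.18,"claw":-1},
    {"tx":4,"ty":4.5,"wz":0.18,"claw":-1},
    {"tx":4,"ty":4.5,"wz":0.18,"claw":-1},
    {"tx":4,"ty":4.5,"wz":0.18,"claw":-1},
    {"tx":4,"ty":4.5,"wz":0.18,"claw":-1},
    {"tx":4,"ty":4.5,"wz":0.18,"claw":-1},
    {"tx":4,"ty":4.5,"wz":0.18,"claw":-1}
  ],
  "newtons": 50
}}

```text
invalid input at $.moves[0]: expected keys tx, ty, tz, wx, wy, wz, claw
```

>>> {"fn": "carry_out", "kwargs": {
  "moves": [
    {"ty":5.4,"wz":0.18,"claw":-1},
    {"ty":5.4,"wz":0.18,"claw":-1},
    {"ty":5.4,"wz":0.18,"claw":-1},
    {"ty":5.4,"wz":0.18,"claw":-1},
    {"ty":5.4,"wz":0.18,"claw":-1},
    {"ty":5.4,"wz":0.18,"claw":-1},
    {"ty":5.4,"wz":0.18,"claw":-1},
    {"ty":5.4,"wz":0.18,"claw":-1}
  ]
}}

```text
invalid input at $.moves[0]: expected keys tx, ty, tz, wx, wy, wz, claw
```

```bash
cat > go.py <<'E'
from h import *
from scipy.spatial.transform import Rotation as Ro
base=np.array([[-1,0,0],[0,1,0],[0,0,-1.]]).T
def tool(yaw,tilt): return Ro.from_euler('z',yaw)*Ro.from_euler('y',tilt,degrees=True)*Ro.from_matrix(base)
def go(hold,R,extra=0.):
    s=st(); q=s['orientation']; c=Ro.from_quat([*q[1:],q[0]])
    t=np.array(hold)+(env.hold_point_z+extra)*R.as_matrix()[:,2]
    rv=(R*c.inv()).as_rotvec()
    print('TCP target',t.round(4),'shift cm',((t-s['tcp_pos'])*100).round(2),'turn',rv.round(4))
TILE=[.439,.2405,.0405]; YT=.275; G=np.array([.5342,.0228]); YP=-.155
E
python3 -c "
from go import *
go(TILE,tool(YT,10),.003)"
```

```text
clock 0.1
tcp_pos [ 0.1315 -0.5593  0.2305]
orientation [-8.000e-04  9.934e-01  1.151e-01  0.000e+00]
joint_pos [-1.4796  0.3139  0.0451  1.3036  0.      1.4312]
wrist_force [-0.3107  0.869  -0.7363]
finger_gap 0.0855
grip_force 0.0
TCP target [0.4354 0.2395 0.0191] shift cm [ 30.39  79.88 -21.14] turn [-0.2617 -0.065  -3.0859]
```

All keys are required in every row.

>>> {"fn": "carry_out", "kwargs": {
  "moves": [
    {"tx":4,"ty":4.5,"tz":0,"wx":0,"wy":0,"wz":0.18,"claw":-1},
    {"tx":4,"ty":4.5,"tz":0,"wx":0,"wy":0,"wz":0.18,"claw":-1},
    {"tx":4,"ty":4.5,"tz":0,"wx":0,"wy":0,"wz":0.18,"claw":-1},
    {"tx":4,"ty":4.5,"tz":0,"wx":0,"wy":0,"wz":0.18,"claw":-1},
    {"tx":4,"ty":4.5,"tz":0,"wx":0,"wy":0,"wz":0.18,"claw":-1},
    {"tx":4,"ty":4.5,"tz":0,"wx":0,"wy":0,"wz":0.18,"claw":-1},
    {"tx":4,"ty":4.5,"tz":0,"wx":0,"wy":0,"wz":0.18,"claw":-1},
    {"tx":4,"ty":4.5,"tz":0,"wx":0,"wy":0,"wz":0.18,"claw":-1}
  ],
  "newtons": 50
}}

```text
clock: 1.1
tcp_pos: [0.4524, -0.1981, 0.2312]
orientation: [0.0, 0.669, 0.744, -0.0]
wrist_force: [0.0, -1.3, -0.7]
finger_gap: 0.0854
grip_force: 0.0
```

>>> {"fn": "carry_out", "kwargs": {
  "moves": [
    {"tx":0,"ty":5.4,"tz":0,"wx":0,"wy":0,"wz":0.18,"claw":-1},
    {"tx":0,"ty":5.4,"tz":0,"wx":0,"wy":0,"wz":0.18,"claw":-1},
    {"tx":0,"ty":5.4,"tz":0,"wx":0,"wy":0,"wz":0.18,"claw":-1},
    {"tx":0,"ty":5.4,"tz":0,"wx":0,"wy":0,"wz":0.18,"claw":-1},
    {"tx":0,"ty":5.4,"tz":0,"wx":0,"wy":0,"wz":0.18,"claw":-1},
    {"tx":0,"ty":5.4,"tz":0,"wx":0,"wy":0,"wz":0.18,"claw":-1},
    {"tx":0,"ty":5.4,"tz":0,"wx":0,"wy":0,"wz":0.18,"claw":-1},
    {"tx":0,"ty":5.4,"tz":0,"wx":0,"wy":0,"wz":0.18,"claw":-1}
  ]
}}

```text
clock: 2.1
tcp_pos: [0.4511, 0.2339, 0.2311]
orientation: [-0.0, 0.012, 1.0, -0.0]
wrist_force: [1.3, -1.0, -0.5]
finger_gap: 0.0854
grip_force: 0.0
```

```bash
python3 -c "
from go import *
go(TILE,tool(YT,10),.003)"
```

```text
clock 2.1
tcp_pos [0.4511 0.2339 0.2311]
orientation [-1.000e-04  1.240e-02  9.999e-01 -1.000e-04]
joint_pos [ 3.204e-01  1.839e-01 -1.241e-01  1.263e+00 -1.000e-04  3.452e-01]
wrist_force [ 1.309  -1.0078 -0.5354]
finger_gap 0.0854
grip_force 0.0
TCP target [0.4354 0.2395 0.0191] shift cm [ -1.57   0.55 -21.19] turn [-0.0217  0.1736  0.299 ]
```

>>> {"fn": "carry_out", "kwargs": {
  "moves": [
    {"tx":-0.5,"ty":0.2,"tz":-4,"wx":-0.007,"wy":0.058,"wz":0.1,"claw":-1},
    {"tx":-0.5,"ty":0.2,"tz":-4,"wx":-0.007,"wy":0.058,"wz":0.1,"claw":-1},
    {"tx":-0.57,"ty":0.15,"tz":-4,"wx":-0.007,"wy":0.058,"wz":0.1,"claw":-1},
    {"tx":0,"ty":0,"tz":0,"wx":0,"wy":0,"wz":0,"claw":-1}
  ]
}}

```text
clock: 2.6
tcp_pos: [0.4335, 0.2371, 0.108]
orientation: [-0.09, -0.134, 0.987, -0.013]
wrist_force: [0.2, -0.4, 0.1]
finger_gap: 0.0854
grip_force: 0.0
```

```bash
python3 - <<'E'
from go import *
go(TILE,tool(YT,10),.003)
d=grab('side'); im=d['image'][170:270,290:390]; a=cv2.resize(im,None,fx=5,fy=5,interpolation=cv2.INTER_CUBIC)
cv2.imwrite('pics/c1.png',a)
E
```

```text
clock 2.6
tcp_pos [0.4335 0.2371 0.108 ]
orientation [-0.0902 -0.1337  0.9868 -0.0126]
joint_pos [ 0.3313  0.3788 -0.1894  1.1847  0.0106  0.0611]
wrist_force [ 0.2049 -0.4454  0.0674]
finger_gap 0.0854
grip_force 0.0
TCP target [0.4354 0.2395 0.0191] shift cm [ 0.19  0.24 -8.89] turn [ 0.0028 -0.0074  0.0057]
```

View pics/c1.png

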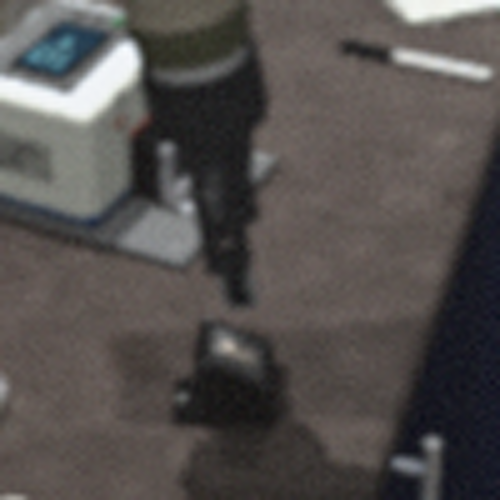

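The side crop shows the gripper fingers directly above the tile on its cradle (tile about (235,375) in the crop). I'll descend and grip.

>>> {"fn": "carry_out", "kwargs": {
  "moves": [
    {"tx":0.1,"ty":0.1,"tz":-3,"wx":0,"wy":0,"wz":0,"claw":-1},
    {"tx":0.1,"ty":0.14,"tz":-3,"wx":0,"wy":0,"wz":0,"claw":-1},
    {"tx":0,"ty":0,"tz":-2.9,"wx":0,"wy":0,"wz":0,"claw":-1},
    {"tx":0,"ty":0,"tz":0,"wx":0,"wy":0,"wz":0,"claw":-1}
  ]
}}

```text
clock: 3.15
tcp_pos: [0.4375, 0.2398, 0.0229]
orientation: [-0.086, -0.133, 0.987, -0.012]
wrist_force: [0.4, 0.2, 0.4]
finger_gap: 0.0855
grip_force: 0.0
```

>>> {"fn": "carry_out", "kwargs": {
  "moves": [
    {"tx":0,"ty":0,"tz":0,"wx":0,"wy":0,"wz":0,"claw":1},
    {"tx":0,"ty":0,"tz":0,"wx":0,"wy":0,"wz":0,"claw":1},
    {"tx":0,"ty":0,"tz":0,"wx":0,"wy":0,"wz":0,"claw":1},
    {"tx":0,"ty":0,"tz":0,"wx":0,"wy":0,"wz":0,"claw":1},
    {"tx":0,"ty":0,"tz":0,"wx":0,"wy":0,"wz":0,"claw":1},
    {"tx":0,"ty":0,"tz":0,"wx":0,"wy":0,"wz":0,"claw":1}
  ],
  "newtons": 50
}}

```text
clock: 3.9
tcp_pos: [0.4394, 0.2405, 0.0246]
orientation: [-0.085, -0.134, 0.987, -0.011]
wrist_force: [-0.4, 0.2, 5.6]
finger_gap: 0.0527
grip_force: 51.8
```

>>> {"fn": "carry_out", "kwargs": {
  "moves": [
    {"tx":0,"ty":0,"tz":2,"wx":0,"wy":0,"wz":0,"claw":1},
    {"tx":0,"ty":0,"tz":3,"wx":0,"wy":0,"wz":0,"claw":1},
    {"tx":0,"ty":0,"tz":5,"wx":0,"wy":0,"wz":0,"claw":1},
    {"tx":0,"ty":0,"tz":5,"wx":0,"wy":0,"wz":0,"claw":1},
    {"tx":0,"ty":0,"tz":0,"wx":0,"wy":0,"wz":0,"claw":1}
  ]
}}

```text
clock: 4.53
tcp_pos: [0.4406, 0.2411, 0.1774]
orientation: [-0.082, -0.134, 0.988, -0.011]
wrist_force: [0.9, -0.3, -0.8]
finger_gap: 0.0529
grip_force: 52.7
```

```bash
python3 - <<'E'
from go import *
H=np.array([*G,.13])
go(H,tool(YP,-55))
E
```

```text
clock 4.525
tcp_pos [0.4406 0.2411 0.1774]
orientation [-0.0815 -0.1341  0.9876 -0.0108]
joint_pos [ 0.334   0.3327 -0.0744  1.328   0.0111  0.0633]
wrist_force [ 0.8967 -0.2976 -0.7656]
finger_gap 0.0529
grip_force 52.7468
TCP target [0.5493 0.0204 0.1193] shift cm [ 10.87 -22.07  -5.82] turn [ 0.0644 -1.1305 -0.3792]
```

>>> {"fn": "carry_out", "kwargs": {
  "moves": [
    {"tx":0.37,"ty":-2.6,"tz":0,"wx":0.008,"wy":-0.141,"wz":-0.047,"claw":1},
    {"tx":0.37,"ty":-2.6,"tz":0,"wx":0.008,"wy":-0.141,"wz":-0.047,"claw":1},
    {"tx":0.37,"ty":-2.6,"tz":0,"wx":0.008,"wy":-0.141,"wz":-0.047,"claw":1},
    {"tx":0.37,"ty":-2.6,"tz":0,"wx":0.008,"wy":-0.141,"wz":-0.047,"claw":1},
    {"tx":0.37,"ty":-2.6,"tz":0,"wx":0.008,"wy":-0.141,"wz":-0.047,"claw":1},
    {"tx":0.37,"ty":-2.6,"tz":0,"wx":0.008,"wy":-0.141,"wz":-0.047,"claw":1},
    {"tx":0.37,"ty":-2.6,"tz":0,"wx":0.008,"wy":-0.141,"wz":-0.047,"claw":1},
    {"tx":0.37,"ty":-2.6,"tz":0,"wx":0.008,"wy":-0.141,"wz":-0.047,"claw":1}
  ]
}}

```text
clock: 5.52
tcp_pos: [0.5018, 0.0457, 0.2301]
orientation: [0.424, 0.074, 0.902, -0.041]
wrist_force: [-0.6, 0.8, -1.2]
finger_gap: 0.053
grip_force: 53.0
```

>>> {"fn": "carry_out", "kwargs": {
  "moves": [
    {"tx":0,"ty":0,"tz":0,"wx":0,"wy":0,"wz":0,"claw":1}
  ]
}}

```text
clock: 5.65
tcp_pos: [0.5011, 0.0461, 0.2287]
orientation: [0.422, 0.073, 0.903, -0.041]
wrist_force: [-0.3, 0.9, -2.0]
finger_gap: 0.0529
grip_force: 53.0
```

```bash
python3 - <<'E'
from go import *
go([*G,.13],tool(YP,-55))
a=grab('top')['image'][150:270,300:400]; b=grab('side')['image'][110:230,270:370]
a=cv2.resize(a,None,fx=4,fy=4,interpolation=cv2.INTER_CUBIC);b=cv2.resize(b,None,fx=4,fy=4,interpolation=cv2.INTER_CUBIC)
cv2.imwrite('pics/c2.png',np.hstack([a,b]))
E
```

```text
clock 5.65
tcp_pos [0.5011 0.0461 0.2287]
orientation [ 0.4221  0.073   0.9027 -0.0408]
joint_pos [ 0.0244 -0.3763 -1.0261  0.0551 -0.1543  0.1143]
wrist_force [-0.3122  0.9291 -2.034 ]
finger_gap 0.0529
grip_force 53.008
TCP target [0.5493 0.0204 0.1193] shift cm [  4.83  -2.56 -10.94] turn [-0.0016 -0.0849  0.0125]
```

View pics/c2.png

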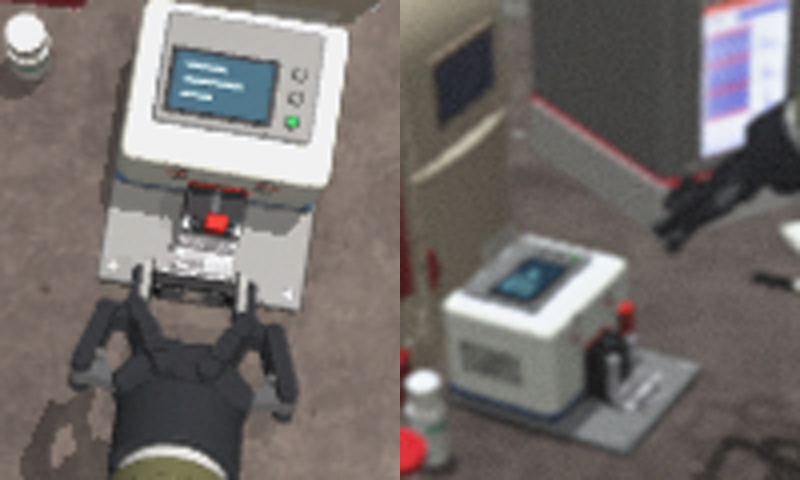

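The view shows the tile held upright in front of the photometer, but high: joint 3 is at its limit (-1.03), so the tool was pushed up. I'll check reachability with a fitted planar kinematic model.

```bash
cat > kin.py <<'E'
from go import *
from scipy.optimize import least_squares
S=[([.1315,-.5593,.2304],[-1.4796,.314,.045,1.3036,0,1.4312]),([.4511,.2339,.2311],[.3204,.1839,-.1241,1.263,-.0001,.3452]),([.4335,.2371,.108],[.3313,.3788,-.1894,1.1847,.0106,.0611]),([.4406,.2411,.1774],[.334,.3327,-.0744,1.328,.0111,.0633]),([.5011,.0461,.2287],[.0244,-.3763,-1.0261,.0551,-.1543,.1143])]
def fk(P,q):
    r0,h,a,b,c,L,e=P; f=q[1]-q[2]; p=f+q[3]; k=L*np.cos(q[4])
    rho=r0+a*np.sin(q[1])+b*np.cos(f)+c*np.sin(f)+k*np.cos(p)
    z=h+a*np.cos(q[1])-b*np.sin(f)+c*np.cos(f)-k*np.sin(p)
    l=e+P5[0]*L*np.sin(q[4]); C,Sn=np.cos(q[0]),np.sin(q[0])
    return np.array([rho*C-l*Sn,rho*Sn+l*C,z])
P5=[1]
def fitk():
    pr=np.array([0,.1,.35,.35,0,.25,.08]); best=None
    for s in(1,-1):
        P5[0]=s
        r=least_squares(lambda P:np.r_[np.concatenate([fk(P,q)-x for x,q in S])/.001,(P-pr)/.3],pr)
        if best is None or r.cost<best[0]: best=(r.cost,s,r.x)
    P5[0]=best[1]; return best
E
python3 - <<'E'
from kin import *
c,s,P=fitk(); print(c,s,P.round(3),[((fk(P,q)-x)*1000).round(1).tolist() for x,q in S])
from scipy.optimize import differential_evolution
for name,t in (('place',[*G,.039]),('above',[*G,.085]),('high',[*G,.11])):
  for tilt in(-15,-30,-40,-55.6):
    R=tool(YP,tilt).as_matrix()
    T=np.array(t)+.0187*R[:,2]; p=np.pi/2+np.radians(tilt)
    f=lambda v:np.r_[fk(P,[v[0],v[1],v[2],p-v[1]+v[2],0 if 1 else 0])-T]
    r=least_squares(f,[0,.2,-.5],bounds=([-2.7,-.86,-1.03],[2.7,1.69,1.26]))
    v=r.x;print(name,tilt,'err mm',(r.fun*1000).round(1),'q',v.round(2),'q4',round(p-v[1]+v[2],2))
E
```

```text
147.9676406908912 1 [0.03  0.247 0.471 0.394 0.045 0.405 0.083] [[2.5, 3.2, -0.8], [1.7, 3.5, -1.6], [-1.7, 3.5, 5.3], [0.0, 4.1, 1.6], [-0.3, -13.3, -4.5]]
place -15 err mm [0. 0. 0.] q [-0.11  0.28 -0.66] q4 0.38
place -30 err mm [0. 0. 0.] q [-0.11  0.2  -0.92] q4 -0.08
place -40 err mm [21.   0.8  7.2] q [-0.11  0.24 -1.03] q4 -0.4
place -55.6 err mm [106.    3.9   5.5] q [-0.09  0.52 -1.03] q4 -0.95
above -15 err mm [0. 0. 0.] q [-0.11  0.2  -0.6 ] q4 0.51
above -30 err mm [0. 0. 0.] q [-0.11  0.09 -0.87] q4 0.08
above -40 err mm [3.4 0.1 1.8] q [-0.11  0.09 -1.03] q4 -0.25
above -55.6 err mm [94.   3.5 28.5] q [-0.09  0.28 -1.03] q4 -0.71
high -15 err mm [-0. -0. -0.] q [-0.11  0.16 -0.57] q4 0.58
high -30 err mm [0. 0. 0.] q [-0.11  0.04 -0.84] q4 0.17
high -40 err mm [0. 0. 0.] q [-0.11  0.02 -1.01] q4 -0.15
high -55.6 err mm [81.9  3.  36.1] q [-0.09  0.16 -1.03] q4 -0.59
```

The joint limit makes a -55° tool tilt unreachable at the groove; about -33° is feasible. I'll put the tile back on the cradle and regrasp it with the tool leaning 32° the other way.

```bash
python3 - <<'E'
from go import *
R=Ro.from_quat([-.134,.9876,-.0108,-.0815])
t=np.array([.4406,.2411,.1774]); go(t-.0187*R.as_matrix()[:,2],R)
E
```

```text
clock 5.75
tcp_pos [0.4993 0.0468 0.2255]
orientation [ 0.4191  0.0721  0.9042 -0.0407]
joint_pos [ 0.0256 -0.3744 -1.0276  0.0585 -0.1539  0.1142]
wrist_force [-0.495  -0.2395 -1.1094]
finger_gap 0.0527
grip_force 53.0089
TCP target [0.4406 0.2411 0.1774] shift cm [-5.87 19.43 -4.81] turn [-0.0417  1.0403  0.3888]
```

>>> {"fn": "carry_out", "kwargs": {
  "moves": [
    {"tx":-0.8,"ty":2.7,"tz":-0.2,"wx":-0.006,"wy":0.149,"wz":0.056,"claw":1},
    {"tx":-0.8,"ty":2.7,"tz":-0.2,"wx":-0.006,"wy":0.149,"wz":0.056,"claw":1},
    {"tx":-0.8,"ty":2.7,"tz":-0.2,"wx":-0.006,"wy":0.149,"wz":0.056,"claw":1},
    {"tx":-0.8,"ty":2.7,"tz":-0.2,"wx":-0.006,"wy":0.149,"wz":0.056,"claw":1},
    {"tx":-0.8,"ty":2.7,"tz":-0.2,"wx":-0.006,"wy":0.149,"wz":0.056,"claw":1},
    {"tx":-0.8,"ty":2.7,"tz":-0.2,"wx":-0.006,"wy":0.149,"wz":0.056,"claw":1},
    {"tx":-0.8,"ty":2.7,"tz":-0.2,"wx":-0.006,"wy":0.149,"wz":0.056,"claw":1},
    {"tx":0,"ty":0,"tz":0,"wx":0,"wy":0,"wz":0,"claw":1}
  ]
}}

```text
clock: 6.75
tcp_pos: [0.4439, 0.2367, 0.2083]
orientation: [-0.087, -0.136, 0.987, -0.011]
wrist_force: [-0.1, 0.7, -0.3]
finger_gap: 0.0528
grip_force: 53.0
```

```bash
python3 - <<'E'
from go import *
R=Ro.from_quat([-.134,.9876,-.0108,-.083])
t=np.array([.4396,.2407,.0250]); go(t-.0187*R.as_matrix()[:,2],R)
E
```

```text
clock 6.75
tcp_pos [0.4439 0.2367 0.2083]
orientation [-0.0866 -0.1363  0.9868 -0.0112]
joint_pos [ 0.3241  0.3291 -0.0044  1.4118  0.0102  0.0488]
wrist_force [-0.1361  0.6724 -0.3289]
finger_gap 0.0528
grip_force 52.9691
TCP target [0.4396 0.2407 0.025 ] shift cm [ -0.43   0.4  -18.33] turn [ 0.0013 -0.0072 -0.0047]
```

>>> {"fn": "carry_out", "kwargs": {
  "moves": [
    {"tx":-0.1,"ty":0.1,"tz":-5,"wx":0,"wy":-0.007,"wz":-0.005,"claw":1},
    {"tx":-0.1,"ty":0.1,"tz":-5,"wx":0,"wy":0,"wz":0,"claw":1},
    {"tx":-0.08,"ty":0.2,"tz":-4.5,"wx":0,"wy":0,"wz":0,"claw":1},
    {"tx":0,"ty":0,"tz":0,"wx":0,"wy":0,"wz":0,"claw":1},
    {"tx":0,"ty":0,"tz":0,"wx":0,"wy":0,"wz":0,"claw":1}
  ]
}}

```text
clock: 7.38
tcp_pos: [0.4419, 0.2395, 0.0698]
orientation: [-0.077, -0.133, 0.988, -0.01]
wrist_force: [0.0, -0.0, 0.0]
finger_gap: 0.0528
grip_force: 53.0
```

>>> {"fn": "carry_out", "kwargs": {
  "moves": [
    {"tx":0,"ty":0,"tz":-1.5,"wx":0,"wy":0,"wz":0,"claw":1},
    {"tx":0,"ty":0,"tz":-1.5,"wx":0,"wy":0,"wz":0,"claw":1},
    {"tx":0,"ty":0,"tz":0,"wx":0,"wy":0,"wz":0,"claw":1},
    {"tx":0,"ty":0,"tz":0,"wx":0,"wy":0,"wz":0,"claw":1}
  ]
}}

```text
clock: 7.88
tcp_pos: [0.4417, 0.2395, 0.0381]
orientation: [-0.078, -0.133, 0.988, -0.011]
wrist_force: [-0.4, -0.1, -0.2]
finger_gap: 0.0531
grip_force: 53.0
```

>>> {"fn": "carry_out", "kwargs": {
  "moves": [
    {"tx":-0.1,"ty":0.1,"tz":-0.6,"wx":0,"wy":0.012,"wz":0,"claw":1},
    {"tx":0,"ty":0,"tz":-0.6,"wx":0,"wy":0,"wz":0,"claw":1},
    {"tx":0,"ty":0,"tz":0,"wx":0,"wy":0,"wz":0,"claw":1},
    {"tx":0,"ty":0,"tz":0,"wx":0,"wy":0,"wz":0,"claw":1}
  ]
}}

```text
clock: 8.38
tcp_pos: [0.4407, 0.2405, 0.0261]
orientation: [-0.083, -0.133, 0.988, -0.01]
wrist_force: [-0.0, -0.0, -0.4]
finger_gap: 0.0528
grip_force: 53.0
```

>>> {"fn": "carry_out", "kwargs": {
  "moves": [
    {"tx":-0.05,"ty":0,"tz":-0.1,"wx":0,"wy":0,"wz":0,"claw":1},
    {"tx":0,"ty":0,"tz":0,"wx":0,"wy":0,"wz":0,"claw":1},
    {"tx":0,"ty":0,"tz":0,"wx":0,"wy":0,"wz":0,"claw":-1},
    {"tx":0,"ty":0,"tz":0,"wx":0,"wy":0,"wz":0,"claw":-1},
    {"tx":0,"ty":0,"tz":0,"wx":0,"wy":0,"wz":0,"claw":-1},
    {"tx":0,"ty":0,"tz":0,"wx":0,"wy":0,"wz":0,"claw":-1}
  ]
}}

```text
clock: 9.12
tcp_pos: [0.4404, 0.2405, 0.0253]
orientation: [-0.083, -0.133, 0.988, -0.01]
wrist_force: [-0.4, 0.2, 0.0]
finger_gap: 0.0853
grip_force: 0.0
```

```bash
python3 - <<'E'
from go import *
u=np.array([.024*0+np.cos(np.radians(25))*np.cos(YT),np.cos(np.radians(25))*np.sin(YT),np.sin(np.radians(25))])
go(np.array(TILE)+.007*u,tool(YT,32),0.0)
b=grab('side')['image'][190:260,300:370]
cv2.imwrite('pics/c3.png',cv2.resize(b,None,fx=7,fy=7,interpolation=cv2.INTER_CUBIC))
E
```

```text
clock 9.125
tcp_pos [0.4404 0.2405 0.0253]
orientation [-0.0833 -0.1326  0.9876 -0.0097]
joint_pos [ 0.3315  0.4601 -0.2886  0.9895  0.0137  0.0635]
wrist_force [-0.3733  0.1737  0.0098]
finger_gap 0.0853
grip_force 0.0
TCP target [0.4356 0.2395 0.0276] shift cm [-0.48 -0.1   0.23] turn [-0.1072  0.3756  0.0088]
```

View pics/c3.png

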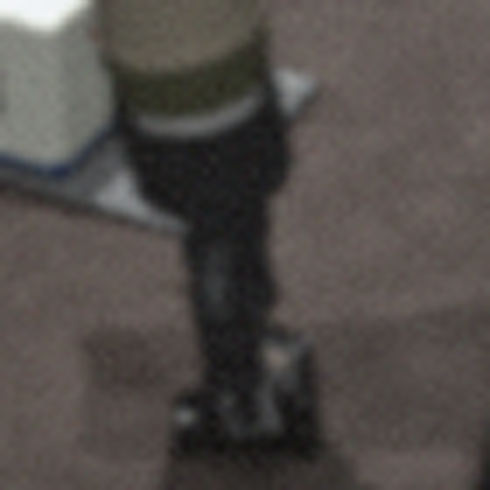

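The tile is back on the cradle between the open fingers (around (270,390) in the crop). I'll tilt the tool about the tile and regrip.

>>> {"fn": "carry_out", "kwargs": {
  "moves": [
    {"tx":-0.16,"ty":0,"tz":0.3,"wx":-0.036,"wy":0.127,"wz":0.003,"claw":-1},
    {"tx":-0.16,"ty":0,"tz":0.0,"wx":-0.036,"wy":0.127,"wz":0.003,"claw":-1},
    {"tx":-0.16,"ty":0,"tz":0.0,"wx":-0.036,"wy":0.127,"wz":0.003,"claw":-1},
    {"tx":0,"ty":0,"tz":0,"wx":0,"wy":0,"wz":0,"claw":-1},
    {"tx":0,"ty":0,"tz":0,"wx":0,"wy":0,"wz":0,"claw":-1}
  ]
}}

```text
clock: 9.8
tcp_pos: [0.4355, 0.2405, 0.028]
orientation: [-0.275, -0.132, 0.952, -0.038]
wrist_force: [0.5, -0.2, 0.5]
finger_gap: 0.0857
grip_force: 0.0
```

```bash
python3 - <<'E'
from go import *
u=np.array([np.cos(np.radians(25))*np.cos(YT),np.cos(np.radians(25))*np.sin(YT),np.sin(np.radians(25))])
go(np.array(TILE)+.007*u,tool(YT,32),0.0)
E
```

```text
clock 9.8
tcp_pos [0.4355 0.2405 0.028 ]
orientation [-0.2752 -0.1318  0.9516 -0.0377]
joint_pos [0.3261 0.7777 0.1323 1.4877 0.0278 0.0428]
wrist_force [ 0.4947 -0.2422  0.5273]
finger_gap 0.0857
grip_force 0.0
TCP target [0.4356 0.2395 0.0276] shift cm [ 0.01 -0.1  -0.04] turn [ 0.0005 -0.0044 -0.0001]
```

Reached exactly. Gripping, then lifting.

>>> {"fn": "carry_out", "kwargs": {
  "moves": [
    {"tx":0,"ty":0,"tz":0,"wx":0,"wy":0,"wz":0,"claw":1},
    {"tx":0,"ty":0,"tz":0,"wx":0,"wy":0,"wz":0,"claw":1},
    {"tx":0,"ty":0,"tz":0,"wx":0,"wy":0,"wz":0,"claw":1},
    {"tx":0,"ty":0,"tz":0,"wx":0,"wy":0,"wz":0,"claw":1},
    {"tx":0,"ty":0,"tz":0,"wx":0,"wy":0,"wz":0,"claw":1},
    {"tx":0,"ty":0,"tz":0,"wx":0,"wy":0,"wz":0,"claw":1}
  ],
  "newtons": 50
}}

```text
clock: 10.55
tcp_pos: [0.4357, 0.2407, 0.0301]
orientation: [-0.275, -0.132, 0.952, -0.038]
wrist_force: [1.2, 0.8, 7.5]
finger_gap: 0.0528
grip_force: 52.8
```

>>> {"fn": "carry_out", "kwargs": {
  "moves": [
    {"tx":0,"ty":0,"tz":2,"wx":0,"wy":0,"wz":0,"claw":1},
    {"tx":0,"ty":0,"tz":4,"wx":0,"wy":0,"wz":0,"claw":1},
    {"tx":0,"ty":0,"tz":5,"wx":0,"wy":0,"wz":0,"claw":1},
    {"tx":0,"ty":0,"tz":4,"wx":0,"wy":0,"wz":0,"claw":1},
    {"tx":0,"ty":0,"tz":0,"wx":0,"wy":0,"wz":0,"claw":1}
  ]
}}

```text
clock: 11.18
tcp_pos: [0.4368, 0.241, 0.1824]
orientation: [-0.272, -0.132, 0.952, -0.037]
wrist_force: [0.6, 0.3, -1.2]
finger_gap: 0.0532
grip_force: 52.4
```

```bash
python3 - <<'E'
from go import *
go([*(G-.06*np.array([np.cos(YP),np.sin(YP)])),.15],tool(YP,-33))
d=grab('top'); W=world(d); X=np.nan_to_num(W); im=d['image']
cv2.imwrite('pics/c4.png',cv2.resize(im[215:275,245:305],None,fx=8,fy=8,interpolation=cv2.INTER_CUBIC))
E
```

```text
clock 11.175
tcp_pos [0.4368 0.241  0.1824]
orientation [-0.2721 -0.132   0.9524 -0.0372]
joint_pos [0.3261 0.6629 0.3203 1.784  0.0278 0.0427]
wrist_force [ 0.5743  0.2722 -1.2416]
finger_gap 0.0532
grip_force 52.3944
TCP target [0.485  0.0305 0.1343] shift cm [  4.81 -21.05  -4.81] turn [ 0.0676 -1.1384 -0.3836]
```

View pics/c4.png

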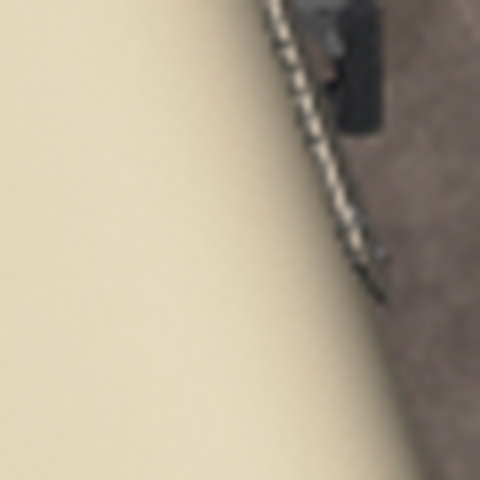

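The arm hides most of that view; only the tile's edge is visible at about (330,150) in the crop. The gap and grip force confirm the hold. Next I'll swing over to the groove, high and 3 cm short of it.

>>> {"fn": "carry_out", "kwargs": {
  "moves": [
    {"tx":0.97,"ty":-2.7,"tz":-0.1,"wx":0.0085,"wy":-0.1425,"wz":-0.048,"claw":1},
    {"tx":0.97,"ty":-2.7,"tz":-0.1,"wx":0.0085,"wy":-0.1425,"wz":-0.048,"claw":1},
    {"tx":0.97,"ty":-2.7,"tz":-0.1,"wx":0.0085,"wy":-0.1425,"wz":-0.048,"claw":1},
    {"tx":0.97,"ty":-2.7,"tz":-0.1,"wx":0.0085,"wy":-0.1425,"wz":-0.048,"claw":1},
    {"tx":0.97,"ty":-2.7,"tz":-0.1,"wx":0.0085,"wy":-0.1425,"wz":-0.048,"claw":1},
    {"tx":0.97,"ty":-2.7,"tz":-0.1,"wx":0.0085,"wy":-0.1425,"wz":-0.048,"claw":1},
    {"tx":0.97,"ty":-2.7,"tz":-0.1,"wx":0.0085,"wy":-0.1425,"wz":-0.048,"claw":1},
    {"tx":0.97,"ty":-2.7,"tz":-0.1,"wx":0.0085,"wy":-0.1425,"wz":-0.048,"claw":1}
  ]
}}

```text
clock: 12.22
tcp_pos: [0.5121, 0.0237, 0.1695]
orientation: [0.282, 0.075, 0.956, -0.022]
wrist_force: [0.1, 0.1, -1.1]
finger_gap: 0.0532
grip_force: 52.6
```

>>> {"fn": "carry_out", "kwargs": {
  "moves": [
    {"tx":0,"ty":0,"tz":0,"wx":0,"wy":0,"wz":0,"claw":1},
    {"tx":0,"ty":0,"tz":0,"wx":0,"wy":0,"wz":0,"claw":1}
  ]
}}

```text
clock: 12.48
tcp_pos: [0.5133, 0.0247, 0.1705]
orientation: [0.28, 0.075, 0.957, -0.021]
wrist_force: [0.7, 0.2, -0.5]
finger_gap: 0.0527
grip_force: 52.7
```

```bash
python3 - <<'E'
from go import *
from fit import *
go([*G,.10],tool(YP,-33))
s=env.get_state(); t=s['tcp_pos'];q=s['orientation']; R=Ro.from_quat([*q[1:],q[0]]); print('hold',(t-.0187*R.as_matrix()[:,2]).round(4))
# tile points in the hand: photometer axes about hold
for n in('side','top'):
    d=grab(n); W=np.nan_to_num(world(d)); h=t-.0187*R.as_matrix()[:,2]
    L=(W-h)@Ro.from_euler('z',YP).as_matrix()*1000
    m=(np.abs(L)<[25,24,45]).all(-1); p=L[m]; print(n,m.sum())
    for zz in range(-45,45,6):
        k=(p[:,2]>=zz)&(p[:,2]<zz+6)
        if k.any(): print(zz,k.sum(),np.percentile(p[k,0],[5,50,95]).round(0),np.percentile(p[k,1],[5,95]).round(0))
    im=d['image']; uv=proj(d,h[None])[0].astype(int); print(uv)
    c=im[max(uv[1]-30,0):uv[1]+40,uv[0]-35:uv[0]+35]; cv2.imwrite(f'pics/c5{n}.png',cv2.resize(c,(400,400),interpolation=cv2.INTER_CUBIC))
cv2.imwrite('pics/c5.png',np.hstack([cv2.imread('pics/c5side.png'),cv2.imread('pics/c5top.png')]))
E
```

```text
clock 12.475
tcp_pos [0.5133 0.0247 0.1705]
orientation [ 0.2797  0.0746  0.9569 -0.0215]
joint_pos [-0.0868 -0.1705 -0.8168  0.3567 -0.0365  0.0582]
wrist_force [ 0.7063  0.1776 -0.4795]
finger_gap 0.0527
grip_force 52.6883
TCP target [0.5443 0.0212 0.0843] shift cm [ 3.1  -0.34 -8.62] turn [-0.0017 -0.007   0.0004]
hold [0.5034 0.0262 0.1863]
side 23
-39 2 [-5. -4. -3.] [-7. 19.]
-33 6 [-7. -6. -2.] [-18.  20.]
-27 10 [-7. -5. -3.] [-20.  20.]
-21 2 [-6. -6. -5.] [14. 23.]
-15 3 [-8. -7. -7.] [-5.  7.]
[336 171]
top 108
-33 2 [-3. -3. -3.] [-9.  9.]
-27 2 [-3. -3. -3.] [-12.   6.]
-21 4 [-3. -3. -3.] [-17.  19.]
-15 5 [-4. -3. -3.] [-22.  16.]
-9 6 [-4. -3. -3.] [-10.  16.]
-3 5 [-4. -3. -2.] [-11.  20.]
3 6 [-3. -3. -2.] [-22.  19.]
9 6 [-3. -3.  5.] [-14.  10.]
15 51 [-3.  2.  7.] [-21.  21.]
21 21 [-1.  1.  5.] [-23.  17.]
[354 217]
```

View pics/c5.png

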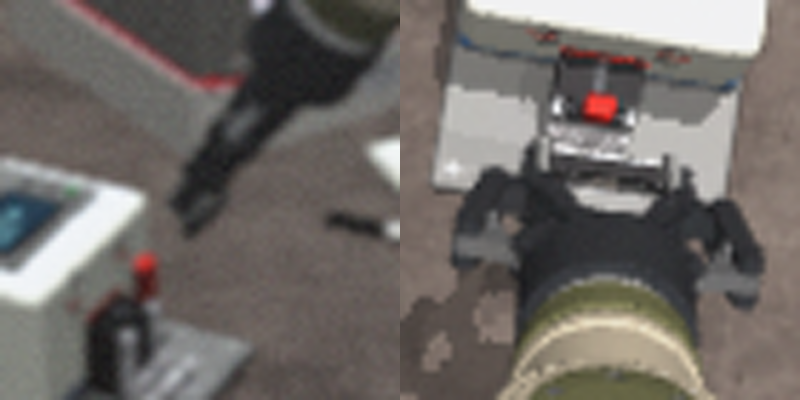

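The top view shows the tile held upright above and in front of the groove, the lug at about (600,108) in the right half. Depth says the tile is vertical, its centre about 2 mm ahead of the hold point and its bottom about 35 mm below it. I'll move over the groove and go partly down.

>>> {"fn": "carry_out", "kwargs": {
  "moves": [
    {"tx":1.45,"ty":-0.15,"tz":0,"wx":0,"wy":0,"wz":0,"claw":1},
    {"tx":1.45,"ty":-0.16,"tz":-1,"wx":0,"wy":-0.007,"wz":0,"claw":1},
    {"tx":0,"ty":0,"tz":-3,"wx":0,"wy":0,"wz":0,"claw":1},
    {"tx":0,"ty":0,"tz":-3,"wx":0,"wy":0,"wz":0,"claw":1},
    {"tx":0,"ty":0,"tz":-3,"wx":0,"wy":0,"wz":0,"claw":1},
    {"tx":0,"ty":0,"tz":0,"wx":0,"wy":0,"wz":0,"claw":1},
    {"tx":0,"ty":0,"tz":0,"wx":0,"wy":0,"wz":0,"claw":1}
  ]
}}

```text
clock: 13.45
tcp_pos: [0.5667, 0.0182, 0.0918]
orientation: [0.307, 0.075, 0.948, -0.023]
wrist_force: [8.1, -3.9, 40.9]
finger_gap: 0.0533
grip_force: 64.6
```

```bash
cat > chk.py <<'E'
from go import *
from fit import *
ex=np.array([np.cos(YP),np.sin(YP)])
go([*(G-.002*ex),.047],tool(YP,-33))
s=env.get_state(); t=s['tcp_pos'];q=s['orientation']; R=Ro.from_quat([*q[1:],q[0]]); h=t-.0187*R.as_matrix()[:,2]
O=np.array([.5935,.0135,0]); Rz=Ro.from_euler('z',YP).as_matrix()
print('hold local',((h-O)@Rz*1000).round(1))
d=grab('top'); L=(np.nan_to_num(world(d))-O)@Rz*1000; l=(h-O)@Rz*1000
m=(np.abs(L-l)<[22,24,40]).all(-1)&(L[...,2]>30); p=L[m]
for zz in range(30,110,5):
    k=(p[:,2]>=zz)&(p[:,2]<zz+5)
    if k.any(): print(zz,k.sum(),p[k].mean(0).round(1),np.percentile(p[k,0],[5,50,95]).round(0))
E
python3 chk.py
```

```text
clock 13.45
tcp_pos [0.5667 0.0182 0.0918]
orientation [ 0.3073  0.0752  0.9484 -0.023 ]
joint_pos [-0.0892  0.0448 -0.9107 -0.0102 -0.038   0.0568]
wrist_force [ 8.1376 -3.9176 40.8602]
finger_gap 0.0533
grip_force 64.6122
TCP target [0.5423 0.0215 0.0313] shift cm [-2.44  0.33 -6.04] turn [0.0054 0.0503 0.0025]
hold local [-38.2   0.5 106.9]
```

Unexpected contact: 41 N upward, with the tool pushed 24 mm forward. I'll look before moving.

```bash
python3 - <<'E'
from h import *
st()
d=grab('side'); t=load('top')
a=cv2.resize(d['image'][130:240,270:380],(400,400),interpolation=cv2.INTER_CUBIC)
b=cv2.resize(t['image'][170:250,315:395],(400,400),interpolation=cv2.INTER_CUBIC)
cv2.imwrite('pics/c6.png',np.hstack([a,b]))
E
```

```text
clock 13.5
tcp_pos [0.5666 0.0182 0.0917]
orientation [ 0.3072  0.0752  0.9484 -0.023 ]
joint_pos [-0.0892  0.0447 -0.9107 -0.01   -0.0379  0.0568]
wrist_force [ 8.0462 -4.5484 42.1829]
finger_gap 0.0534
grip_force 64.6125
```

View pics/c6.png

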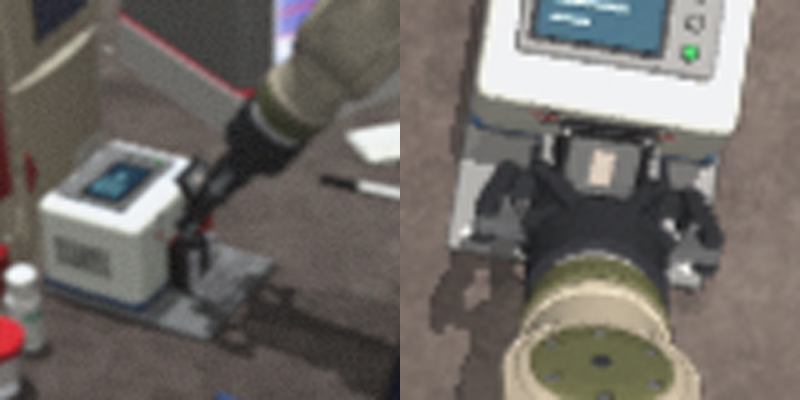

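The tile's lower edge caught the lug and swung back in the grip; from above, its back and patch now face up near (600,165). I'll lift off gently and measure its angle in the hand.

>>> {"fn": "carry_out", "kwargs": {
  "moves": [
    {"tx":0,"ty":0,"tz":1,"wx":0,"wy":0,"wz":0,"claw":1},
    {"tx":0,"ty":0,"tz":1.5,"wx":0,"wy":0,"wz":0,"claw":1},
    {"tx":0,"ty":0,"tz":2,"wx":0,"wy":0,"wz":0,"claw":1},
    {"tx":0,"ty":0,"tz":4,"wx":0,"wy":0,"wz":0,"claw":1},
    {"tx":0,"ty":0,"tz":3,"wx":0,"wy":0,"wz":0,"claw":1},
    {"tx":-1.5,"ty":0.3,"tz":0,"wx":0,"wy":0,"wz":0,"claw":1},
    {"tx":0,"ty":0,"tz":0,"wx":0,"wy":0,"wz":0,"claw":1},
    {"tx":0,"ty":0,"tz":0,"wx":0,"wy":0,"wz":0,"claw":1}
  ]
}}

```text
clock: 14.55
tcp_pos: [0.5262, 0.0247, 0.1833]
orientation: [0.282, 0.075, 0.956, -0.021]
wrist_force: [-0.8, 0.5, -0.8]
finger_gap: 0.0532
grip_force: 63.6
```

```bash
sed -i 's/<\[22,24,40\]/<[40,24,60]/; s/110,5/230,5/' chk.py; python3 chk.py
```

```text
clock 14.55
tcp_pos [0.5262 0.0247 0.1833]
orientation [ 0.2822  0.0746  0.9562 -0.0213]
joint_pos [-0.084  -0.16   -0.777   0.3809 -0.0375  0.0607]
wrist_force [-0.8162  0.4796 -0.8293]
finger_gap 0.0532
grip_force 63.5837
TCP target [0.5423 0.0215 0.0313] shift cm [  1.61  -0.31 -15.2 ] turn [-0.0017 -0.0018  0.0003]
hold local [-78.4   0.6 199. ]
205 1 [-96.3   3.4 209.8] [-96. -96. -96.]
210 7 [-94.6  -3.3 213.7] [-96. -95. -93.]
215 27 [-92.4  -4.4 217.3] [-96. -92. -88.]
220 34 [-87.9  -1.5 222.5] [-92. -88. -84.]
225 42 [-83.2  -0.5 227.6] [-87. -83. -79.]
```

```bash
cat > tp.py <<'E'
from go import *
s=env.get_state(); t=s['tcp_pos'];q=s['orientation']; R=Ro.from_quat([*q[1:],q[0]]); h=t-.0187*R.as_matrix()[:,2]
O=np.array([.5935,.0135,0]); Rz=Ro.from_euler('z',YP).as_matrix()
l=(h-O)@Rz*1000; print('hold local',l.round(1))
for n in('top','side'):
    d=grab(n); L=(np.nan_to_num(world(d))-O)@Rz*1000-l
    m=(np.abs(L)<[45,22,45]).all(-1)&(L[...,2]+l[2]>20); p=L[m]; print(n,m.sum())
    for zz in range(-45,45,5):
        k=(p[:,2]>=zz)&(p[:,2]<zz+5)
        if k.sum()>1: print(zz,k.sum(),p[k].mean(0).round(1),np.percentile(p[k,0],[5,50,95]).round(0),np.percentile(p[k,1],[5,95]).round(0))
E
python3 tp.py
```

```text
hold local [-78.2   0.6 199.2]
top 220
10 7 [-16.9   0.2  13.3] [-18. -17. -16.] [-7.  8.]
15 24 [-13.9  -6.   17.6] [-17. -14.  -9.] [-19.  11.]
20 31 [-9.9 -0.1 22.9] [-14. -10.  -6.] [-20.  20.]
25 36 [-5.4 -1.5 27.6] [-9. -6. -2.] [-18.  20.]
30 34 [-0.6  0.1 32.3] [-4. -1.  3.] [-19.  20.]
35 37 [ 4.  -0.4 37.3] [-0.  4.  8.] [-20.  18.]
40 51 [11.1  0.  42.5] [ 6. 10. 19.] [-20.  19.]
side 31
30 5 [ 0.5 -2.6 33.7] [-0.  1.  1.] [-18.  14.]
35 10 [ 2.1  0.6 37.2] [-2.  2.  5.] [-16.  16.]
40 13 [ 6.6 -2.6 42.6] [ 2.  7. 10.] [-16.  10.]
```

```bash
cat > tp2.py <<'E'
from go import *
from fit import proj
s=env.get_state(); t=s['tcp_pos'];q=s['orientation']; R=Ro.from_quat([*q[1:],q[0]]); M=R.as_matrix(); h=t-.0187*M[:,2]
f=-M[:,0]; f[2]=0; yaw=np.arctan2(f[1],f[0]); print('yaw',yaw.round(3),'hold',h.round(4))
Rz=Ro.from_euler('z',yaw).as_matrix()
d=grab('top'); im=d['image']; L=(np.nan_to_num(world(d))-h)@Rz*1000
m=(np.abs(L)<[60,25,70]).all(-1)&(L[...,2]>5); g=im.astype(int); sat=g.max(-1)-g.min(-1)
p=L[m]; 
for xx in range(-40,60,5):
    k=(p[:,0]>=xx)&(p[:,0]<xx+5)
    if k.sum()>1: print(xx,k.sum(),p[k].mean(0).round(1),np.percentile(p[k,1],[2,98]).round(0),'col',im[m][k].mean(0).round(0))
E
python3 tp2.py
```

```text
yaw -0.157 hold [0.5167 0.026  0.1997]
-30 4 [-28.   11.9  61. ] [-21.  25.] col [46. 44. 42.]
-25 19 [-22.6   0.3  60. ] [-24.  24.] col [59. 56. 56.]
-20 26 [-16.9   1.1  29.4] [-23.  24.] col [90. 89. 89.]
-15 34 [-12.5  -4.8  22.7] [-23.  18.] col [122. 126. 129.]
-10 41 [-7.5  0.2 25.7] [-23.  24.] col [126. 131. 135.]
-5 44 [-2.5 -0.7 30.6] [-25.  22.] col [123. 127. 131.]
0 43 [ 2.5  1.  36.3] [-24.  23.] col [120. 123. 126.]
5 43 [ 7.6 -0.  40.8] [-23.  24.] col [101. 101. 102.]
10 42 [12.5 -0.8 45.6] [-24.  23.] col [65. 64. 65.]
15 25 [17.2 -0.5 44.3] [-22.  22.] col [49. 47. 49.]
```

```bash
python3 - <<'E'
from go import *
go([.435,.2393,.13],tool(YT,-15.5))
E
```

```text
clock 14.75
tcp_pos [0.5269 0.0244 0.1843]
orientation [ 0.283   0.0748  0.956  -0.0213]
joint_pos [-0.0844 -0.1604 -0.7756  0.3812 -0.0375  0.0607]
wrist_force [ 0.2857 -0.0405 -1.0817]
finger_gap 0.0535
grip_force 63.5834
TCP target [0.4398 0.2407 0.112 ] shift cm [-8.71 21.63 -7.23] turn [-0.0198  0.3067  0.4276]
```

>>> {"fn": "carry_out", "kwargs": {
  "moves": [
    {"tx":-3,"ty":1,"tz":0,"wx":-0.003,"wy":0.044,"wz":0.061,"claw":1},
    {"tx":-1.5,"ty":3.5,"tz":0,"wx":-0.003,"wy":0.044,"wz":0.061,"claw":1},
    {"tx":-1,"ty":3.5,"tz":0,"wx":-0.003,"wy":0.044,"wz":0.061,"claw":1},
    {"tx":-1,"ty":3.5,"tz":-1,"wx":-0.003,"wy":0.044,"wz":0.061,"claw":1},
    {"tx":-1,"ty":3.5,"tz":-2,"wx":-0.003,"wy":0.044,"wz":0.061,"claw":1},
    {"tx":-1,"ty":3.5,"tz":-2,"wx":-0.003,"wy":0.044,"wz":0.061,"claw":1},
    {"tx":-0.2,"ty":3.1,"tz":-2,"wx":-0.002,"wy":0.043,"wz":0.061,"claw":1},
    {"tx":0,"ty":0,"tz":0,"wx":0,"wy":0,"wz":0,"claw":1}
  ]
}}

```text
clock: 15.75
tcp_pos: [0.4397, 0.2415, 0.1135]
orientation: [0.133, -0.137, 0.982, 0.018]
wrist_force: [-0.4, -0.3, -0.7]
finger_gap: 0.0531
grip_force: 63.6
```

```bash
python3 - <<'E'
from go import *
go([.435,.2393,.024],tool(YT,-15.5))
E
python3 tp2.py
```

```text
clock 15.75
tcp_pos [0.4397 0.2415 0.1135]
orientation [ 0.1327 -0.1368  0.9815  0.0183]
joint_pos [ 0.3548  0.0487 -0.6269  0.6272 -0.0211  0.0751]
wrist_force [-0.3765 -0.2701 -0.6819]
finger_gap 0.0531
grip_force 63.5544
TCP target [0.4398 0.2407 0.006 ] shift cm [ 1.000e-02 -8.000e-02 -1.075e+01] turn [ 0.0009 -0.0016 -0.0018]
yaw 0.277 hold [0.4349 0.2401 0.1315]
-5 2 [ -0.8 -21.6  58.1] [-23. -20.] col [50. 47. 48.]
0 3 [  3.8 -20.9  27.3] [-24. -19.] col [74. 72. 74.]
5 12 [  7.6 -16.6  30. ] [-24. -10.] col [106. 106. 108.]
10 32 [12.8 -0.5 32.8] [-24.  24.] col [125. 127. 132.]
15 35 [17.4  0.6 35.9] [-23.  25.] col [121. 121. 124.]
20 36 [22.4 -0.3 38. ] [-23.  23.] col [87. 86. 88.]
25 31 [27.3  0.7 38.9] [-23.  24.] col [51. 49. 51.]
30 5 [30.4  2.9 35.4] [-15.  21.] col [62. 63. 70.]
```

>>> {"fn": "carry_out", "kwargs": {
  "moves": [
    {"tx":0,"ty":-0.04,"tz":-3,"wx":-0.013,"wy":0.048,"wz":0,"claw":1},
    {"tx":0,"ty":-0.04,"tz":-3,"wx":0,"wy":0,"wz":0,"claw":1},
    {"tx":0,"ty":0,"tz":-2.5,"wx":0,"wy":0,"wz":0,"claw":1},
    {"tx":0,"ty":0,"tz":-1,"wx":0,"wy":0,"wz":0,"claw":1},
    {"tx":0,"ty":0,"tz":-0.7,"wx":0,"wy":0,"wz":0,"claw":1},
    {"tx":0,"ty":0,"tz":0,"wx":0,"wy":0,"wz":0,"claw":1}
  ]
}}

```text
clock: 16.55
tcp_pos: [0.4405, 0.2395, 0.0136]
orientation: [0.11, -0.136, 0.984, 0.015]
wrist_force: [-0.5, -0.2, -0.2]
finger_gap: 0.0529
grip_force: 63.6
```

```bash
python3 tp2.py; python3 -c "
from h import *
st()"
```

```text
yaw 0.274 hold [0.4366 0.2384 0.0319]
5 5 [  8.  -20.6  27.9] [-24. -16.] col [69. 67. 69.]
10 9 [ 13.3 -10.4  32.1] [-23.  20.] col [110. 112. 114.]
15 29 [17.6 -2.2 34.3] [-25.  23.] col [112. 114. 115.]
20 30 [22.5 -0.  37.1] [-24.  23.] col [100. 102. 102.]
25 29 [27.5 -0.2 38.5] [-23.  24.] col [64. 63. 65.]
30 8 [31.3 -0.7 33.6] [-22.  20.] col [46. 46. 47.]
clock 16.6
tcp_pos [0.4408 0.2397 0.014 ]
orientation [ 0.1104 -0.1359  0.9844  0.0153]
joint_pos [ 0.3476  0.2146 -0.7191  0.4143 -0.016   0.0715]
wrist_force [-0.2616  0.4104 -0.6573]
finger_gap 0.0531
grip_force 63.5985
```

>>> {"fn": "carry_out", "kwargs": {
  "moves": [
    {"tx":-0.2,"ty":0,"tz":-0.5,"wx":0,"wy":0,"wz":0,"claw":1},
    {"tx":0,"ty":0,"tz":-0.4,"wx":0,"wy":0,"wz":0,"claw":1},
    {"tx":0,"ty":0,"tz":0,"wx":0,"wy":0,"wz":0,"claw":1},
    {"tx":0,"ty":0,"tz":0,"wx":0,"wy":0,"wz":0,"claw":1}
  ]
}}

```text
clock: 17.1
tcp_pos: [0.4381, 0.2397, 0.0042]
orientation: [0.11, -0.136, 0.984, 0.015]
wrist_force: [-0.6, 0.9, -1.1]
finger_gap: 0.053
grip_force: 63.6
```

>>> {"fn": "carry_out", "kwargs": {
  "moves": [
    {"tx":0,"ty":0,"tz":-0.3,"wx":0,"wy":0,"wz":0,"claw":1},
    {"tx":0,"ty":0,"tz":0,"wx":0,"wy":0,"wz":0,"claw":1}
  ]
}}

```text
clock: 17.35
tcp_pos: [0.4379, 0.2395, 0.001]
orientation: [0.11, -0.136, 0.985, 0.015]
wrist_force: [-0.3, 0.1, -1.4]
finger_gap: 0.0532
grip_force: 63.6
```

>>> {"fn": "carry_out", "kwargs": {
  "moves": [
    {"tx":0,"ty":0,"tz":0,"wx":0,"wy":0,"wz":0,"claw":-1},
    {"tx":0,"ty":0,"tz":0,"wx":0,"wy":0,"wz":0,"claw":-1},
    {"tx":0,"ty":0,"tz":0,"wx":0,"wy":0,"wz":0,"claw":-1},
    {"tx":0,"ty":0,"tz":0,"wx":0,"wy":0,"wz":0,"claw":-1},
    {"tx":0,"ty":0,"tz":3,"wx":0,"wy":0,"wz":0,"claw":-1},
    {"tx":0,"ty":0,"tz":5,"wx":0,"wy":0,"wz":0,"claw":-1},
    {"tx":0,"ty":-5,"tz":4,"wx":0,"wy":0.18,"wz":0,"claw":-1},
    {"tx":0,"ty":-5,"tz":0,"wx":0,"wy":0.18,"wz":0,"claw":-1}
  ]
}}

```text
clock: 18.35
tcp_pos: [0.441, 0.1483, 0.1179]
orientation: [-0.053, -0.134, 0.989, 0.037]
wrist_force: [2.0, -0.2, -0.1]
finger_gap: 0.0853
grip_force: 0.0
```

```bash
python3 - <<'E'
from fit import *
st()
tb=box(-.027,.027,-.027,.027,0,.010)@Ro.from_euler('y',-25,degrees=True).as_matrix().T+[0,0,.036]
for n in('top','side'):
    d=grab(n);X=np.nan_to_num(world(d))
    sel=(X[...,2]>.022)&(X[...,2]<.07)&(abs(X[...,0]-.44)<.06)&(abs(X[...,1]-.24)<.06)
    v,u=np.nonzero(sel); roi=(u.min()-5,u.max()+6,v.min()-5,v.max()+6)
    p=X[sel];A=np.c_[p[:,:2]-[.441,.241],np.ones(len(p))];print(n,len(p),np.linalg.lstsq(A,p[:,2],rcond=None)[0].round(3))
    print(fit(d,sel,lambda q:[pose(tb,*q)],[.441,.24,.28],roi,[.01,.01,.1]))
    g=d['image'][sel]; print('bright',(g.min(-1)>180).sum(),'grey',((g.min(-1)>110)&(g.max(-1)<170)).sum())
E
```

```text
clock 18.35
tcp_pos [0.441  0.1483 0.1179]
orientation [-0.0534 -0.134   0.9888  0.0369]
joint_pos [ 0.1053  0.2536 -0.3317  1.0947  0.0706 -0.168 ]
wrist_force [ 1.9766 -0.1734 -0.1146]
finger_gap 0.0853
grip_force 0.0
top 225 [0.449 0.1   0.046]
(array([0.4414, 0.2411, 0.3292]), np.float64(0.51))
bright 24 grey 57
side 204 [ 0.439 -0.003  0.045]
(array([0.4407, 0.2425, 0.3058]), np.float64(0.096))
bright 3 grey 20
```

The tile is back on the cradle in the same pose (side fit (0.4407, 0.2425), yaw 0.30). I'll repeat the 32° grasp.

```bash
cat > pk.py <<'E'
from go import *
import sys
Y=.285
u=np.array([np.cos(np.radians(25))*np.cos(Y),np.cos(np.radians(25))*np.sin(Y),np.sin(np.radians(25))])
go(np.array([.4385,.241,.0405])+.007*u+[0,0,float(sys.argv[1])],tool(Y,32),0.0)
E
python3 pk.py .07
```

```text
clock 18.45
tcp_pos [0.4426 0.1438 0.1131]
orientation [-0.0572 -0.1286  0.9894  0.0359]
joint_pos [ 0.0967  0.2644 -0.3309  1.0925  0.0679 -0.1657]
wrist_force [-0.1234 -0.0967 -1.3944]
finger_gap 0.085
grip_force 0.0
TCP target [0.4351 0.24   0.0976] shift cm [-0.75  9.62 -1.55] turn [-0.2021  0.4149  0.05  ]
```

>>> {"fn": "carry_out", "kwargs": {
  "moves": [
    {"tx":-0.2,"ty":2.4,"tz":0.5,"wx":-0.05,"wy":0.104,"wz":0.012,"claw":-1},
    {"tx":-0.2,"ty":2.4,"tz":0,"wx":-0.05,"wy":0.104,"wz":0.012,"claw":-1},
    {"tx":-0.2,"ty":2.4,"tz":-1,"wx":-0.05,"wy":0.104,"wz":0.013,"claw":-1},
    {"tx":-0.15,"ty":2.4,"tz":-1,"wx":-0.05,"wy":0.104,"wz":0.013,"claw":-1},
    {"tx":0,"ty":0,"tz":0,"wx":0,"wy":0,"wz":0,"claw":-1},
    {"tx":0,"ty":0,"tz":0,"wx":0,"wy":0,"wz":0,"claw":-1}
  ]
}}

```text
clock: 19.2
tcp_pos: [0.431, 0.244, 0.098]
orientation: [-0.272, -0.14, 0.951, -0.037]
wrist_force: [-0.0, 0.8, 1.0]
finger_gap: 0.0849
grip_force: 0.0
```

```bash
python3 pk.py 0
```

```text
clock 19.2
tcp_pos [0.431 0.244 0.098]
orientation [-0.2719 -0.1405  0.9513 -0.0373]
joint_pos [0.3357 0.7065 0.1866 1.6062 0.0278 0.0346]
wrist_force [-0.0208  0.7881  0.9844]
finger_gap 0.0849
grip_force 0.0
TCP target [0.4351 0.24   0.0276] shift cm [ 0.4  -0.4  -7.04] turn [-0.0058  0.0009 -0.0067]
```

>>> {"fn": "carry_out", "kwargs": {
  "moves": [
    {"tx":0.4,"ty":-0.4,"tz":-2,"wx":0,"wy":0,"wz":0,"claw":-1},
    {"tx":0,"ty":0,"tz":-3,"wx":0,"wy":0,"wz":0,"claw":-1},
    {"tx":0,"ty":0,"tz":-2.1,"wx":0,"wy":0,"wz":0,"claw":-1},
    {"tx":0,"ty":0,"tz":0,"wx":0,"wy":0,"wz":0,"claw":-1},
    {"tx":0,"ty":0,"tz":0,"wx":0,"wy":0,"wz":0,"claw":-1}
  ]
}}

```text
clock: 19.82
tcp_pos: [0.436, 0.2394, 0.0287]
orientation: [-0.271, -0.14, 0.952, -0.037]
wrist_force: [-0.2, 0.4, 0.8]
finger_gap: 0.0853
grip_force: 0.0
```

>>> {"fn": "carry_out", "kwargs": {
  "moves": [
    {"tx":0,"ty":0,"tz":0,"wx":0,"wy":0,"wz":0,"claw":1},
    {"tx":0,"ty":0,"tz":0,"wx":0,"wy":0,"wz":0,"claw":1},
    {"tx":0,"ty":0,"tz":0,"wx":0,"wy":0,"wz":0,"claw":1},
    {"tx":0,"ty":0,"tz":0,"wx":0,"wy":0,"wz":0,"claw":1},
    {"tx":0,"ty":0,"tz":0,"wx":0,"wy":0,"wz":0,"claw":1}
  ],
  "newtons": 60
}}

```text
clock: 20.45
tcp_pos: [0.4359, 0.2399, 0.0284]
orientation: [-0.271, -0.14, 0.951, -0.037]
wrist_force: [1.2, -0.9, 5.5]
finger_gap: 0.0529
grip_force: 63.2
```

>>> {"fn": "carry_out", "kwargs": {
  "moves": [
    {"tx":0,"ty":0,"tz":2,"wx":0,"wy":0,"wz":0,"claw":1},
    {"tx":0,"ty":0,"tz":4,"wx":0,"wy":0,"wz":0,"claw":1},
    {"tx":0,"ty":0,"tz":5,"wx":0,"wy":0,"wz":0,"claw":1},
    {"tx":0,"ty":0,"tz":4,"wx":0,"wy":0,"wz":0,"claw":1},
    {"tx":0,"ty":0,"tz":0,"wx":0,"wy":0,"wz":0,"claw":1}
  ]
}}

```text
clock: 21.08
tcp_pos: [0.4369, 0.2404, 0.1814]
orientation: [-0.269, -0.14, 0.952, -0.036]
wrist_force: [-0.3, -0.6, -1.5]
finger_gap: 0.0527
grip_force: 62.8
```

```bash
python3 - <<'E'
from go import *
e=np.array([np.cos(YP),np.sin(YP)])
go([*(G-.03*e),.15],tool(YP,-33))
E
```

```text
clock 21.075
tcp_pos [0.4369 0.2404 0.1814]
orientation [-0.2687 -0.1404  0.9522 -0.0365]
joint_pos [0.3272 0.6569 0.3111 1.7738 0.024  0.0277]
wrist_force [-0.2997 -0.5659 -1.4515]
finger_gap 0.0527
grip_force 62.7601
TCP target [0.5146 0.0259 0.1343] shift cm [  7.78 -21.45  -4.7 ] turn [ 0.0717 -1.1316 -0.401 ]
```

>>> {"fn": "carry_out", "kwargs": {
  "moves": [
    {"tx":0.97,"ty":-2.7,"tz":-0.1,"wx":0.009,"wy":-0.1415,"wz":-0.05,"claw":1},
    {"tx":0.97,"ty":-2.7,"tz":-0.1,"wx":0.009,"wy":-0.1415,"wz":-0.05,"claw":1},
    {"tx":0.97,"ty":-2.7,"tz":-0.1,"wx":0.009,"wy":-0.1415,"wz":-0.05,"claw":1},
    {"tx":0.97,"ty":-2.7,"tz":-0.1,"wx":0.009,"wy":-0.1415,"wz":-0.05,"claw":1},
    {"tx":0.97,"ty":-2.7,"tz":-0.1,"wx":0.009,"wy":-0.1415,"wz":-0.05,"claw":1},
    {"tx":0.97,"ty":-2.7,"tz":-0.1,"wx":0.009,"wy":-0.1415,"wz":-0.05,"claw":1},
    {"tx":0.97,"ty":-2.7,"tz":-0.1,"wx":0.009,"wy":-0.1415,"wz":-0.05,"claw":1},
    {"tx":0.97,"ty":-2.6,"tz":-0.1,"wx":0.009,"wy":-0.1415,"wz":-0.05,"claw":1}
  ]
}}

```text
clock: 22.08
tcp_pos: [0.5125, 0.024, 0.1694]
orientation: [0.282, 0.075, 0.956, -0.022]
wrist_force: [0.9, -0.9, -0.7]
finger_gap: 0.0529
grip_force: 62.9
```

>>> {"fn": "carry_out", "kwargs": {
  "moves": [
    {"tx":0,"ty":0,"tz":0,"wx":0,"wy":0,"wz":0,"claw":1},
    {"tx":0,"ty":0,"tz":0,"wx":0,"wy":0,"wz":0,"claw":1}
  ]
}}

```text
clock: 22.32
tcp_pos: [0.5135, 0.025, 0.1701]
orientation: [0.28, 0.074, 0.957, -0.022]
wrist_force: [-0.1, -1.1, 0.1]
finger_gap: 0.0532
grip_force: 63.1
```

```bash
python3 tp.py; python3 -c "
from go import *
e=np.array([np.cos(YP),np.sin(YP)])
go([*(G-.014*e),.085],tool(YP,-33))"
```

```text
hold local [-90.9  -1.  185.8]
top 101
-25 5 [ -5.7   0.3 -22.7] [-6. -6. -5.] [-15.  17.]
-20 4 [ -5.8  -4.9 -16.6] [-6. -6. -5.] [-20.  15.]
-15 2 [ -5.8   7.1 -12.3] [-6. -6. -6.] [-0. 15.]
-10 6 [-5.6  2.  -7.4] [-6. -6. -5.] [-8. 12.]
-5 3 [-5.3  5.2 -2.1] [-6. -5. -5.] [-9. 20.]
0 4 [-5.4 -2.6  2.9] [-6. -6. -5.] [-16.  16.]
5 5 [-5.4  2.6  7.1] [-6. -5. -5.] [-15.  16.]
10 4 [-5.3 -1.2 12.2] [-6. -5. -5.] [-18.  11.]
15 30 [ 0.2  0.9 18.2] [-5.  1.  5.] [-18.  18.]
20 35 [-1.1 -3.  21.8] [-5. -1.  3.] [-22.  19.]
25 2 [-0.9 -0.2 25.4] [-2. -1.  1.] [-15.  14.]
side 20
-30 5 [ -5.5  -7.3 -28.7] [-7. -6. -4.] [-18.   9.]
-25 6 [ -5.7   8.  -22.4] [-7. -6. -5.] [-4. 19.]
-20 6 [ -7.   -6.4 -16.8] [-8. -7. -6.] [-18.   7.]
-15 2 [ -7.8   9.6 -13.2] [-8. -8. -7.] [ 3. 16.]
clock 22.425
tcp_pos [0.515  0.0252 0.1712]
orientation [ 0.2807  0.0735  0.9567 -0.0216]
joint_pos [-0.0852 -0.1685 -0.8149  0.3545 -0.0368  0.0573]
wrist_force [ 0.8256 -0.31   -0.2706]
finger_gap 0.0532
grip_force 63.0735
TCP target [0.5304 0.0234 0.0693] shift cm [  1.54  -0.18 -10.18] turn [-0.0007 -0.005  -0.0016]
```

>>> {"fn": "carry_out", "kwargs": {
  "moves": [
    {"tx":1.5,"ty":-0.2,"tz":0,"wx":0,"wy":0,"wz":0,"claw":1},
    {"tx":0,"ty":0,"tz":-2,"wx":0,"wy":0,"wz":0,"claw":1},
    {"tx":0,"ty":0,"tz":-3,"wx":0,"wy":0,"wz":0,"claw":1},
    {"tx":0,"ty":0,"tz":-3,"wx":0,"wy":0,"wz":0,"claw":1},
    {"tx":0,"ty":0,"tz":-2,"wx":0,"wy":0,"wz":0,"claw":1},
    {"tx":0,"ty":0,"tz":0,"wx":0,"wy":0,"wz":0,"claw":1},
    {"tx":0,"ty":0,"tz":0,"wx":0,"wy":0,"wz":0,"claw":1}
  ]
}}

```text
clock: 23.3
tcp_pos: [0.5298, 0.0228, 0.0704]
orientation: [0.281, 0.074, 0.957, -0.022]
wrist_force: [0.1, -0.4, 0.4]
finger_gap: 0.0532
grip_force: 63.1
```

```bash
python3 tp.py; python3 -c "
from go import *
e=np.array([np.cos(YP),np.sin(YP)])
go([*(G+.0005*e),.066],tool(YP,-33))"
```

```text
hold local [-74.5  -0.6  86.1]
top 171
-45 3 [ 30.6  -6.1 -42.3] [30. 30. 31.] [-14.   5.]
-35 3 [ 20.5   3.7 -31.6] [-2. 31. 35.] [-13.  17.]
-30 19 [ 36.9   4.6 -26.3] [27. 37. 44.] [-20.  20.]
-25 31 [ 33.8  -2.6 -22.6] [-6. 38. 44.] [-20.  20.]
-20 7 [ 24.6  -0.5 -18.3] [-6. 35. 42.] [-17.  21.]
-15 3 [ -6.1  -5.5 -13.4] [-6. -6. -6.] [-18.   4.]
-10 3 [-5.9 11.  -8.6] [-6. -6. -6.] [ 3. 17.]
-5 6 [ 4.9  1.3 -2.7] [-6. -6. 28.] [-9. 11.]
0 4 [1.3 0.  3.1] [-6. -6. 18.] [-13.   8.]
5 7 [ 2.1 -3.5  7.6] [-6. -6. 22.] [-20.  16.]
10 6 [ 5.4  4.9 13. ] [-6. -0. 23.] [-4. 16.]
15 21 [ 0.1  0.7 18.1] [-5. -3.  5.] [-19.  19.]
20 43 [ 4.1 -0.8 22.1] [-4.  0. 26.] [-19.  17.]
25 14 [27.6 -0.  26.4] [24. 28. 32.] [-6.  5.]
side 101
-45 7 [ 33.3  15.1 -42.8] [28. 30. 42.] [-1. 22.]
-40 5 [ 31.8  10.8 -36.2] [28. 29. 38.] [ 1. 20.]
-35 6 [  7.1   3.3 -32.5] [-6. -2. 30.] [-20.  21.]
-30 13 [ 18.1   8.3 -26.8] [-8. 28. 42.] [-7. 21.]
-25 21 [ 27.5   5.  -22.5] [-8. 33. 45.] [-16.  20.]
-20 8 [ 10.5   3.6 -17.4] [-9. 10. 30.] [-12.  16.]
-15 4 [ 29.8   3.7 -12.4] [28. 29. 32.] [-1.  7.]
-10 2 [10.  13.1 -8.2] [-9. 10. 29.] [10. 16.]
-5 3 [25.7  8.4 -1.7] [21. 27. 29.] [ 5. 12.]
0 6 [22.7  2.8  2. ] [20. 22. 27.] [-7. 11.]
5 2 [25.4  7.4  7. ] [23. 25. 28.] [6. 9.]
10 5 [20.9  6.8 12.4] [17. 19. 27.] [ 2. 11.]
15 7 [23.9  7.  18.1] [19. 22. 31.] [-1. 12.]
20 8 [17.4  4.7 21.7] [-1. 22. 27.] [-5. 18.]
25 4 [24.4  6.4 26.9] [20. 25. 28.] [ 2. 11.]
clock 23.4
tcp_pos [0.5298 0.0228 0.071 ]
orientation [ 0.2813  0.0739  0.9565 -0.0218]
joint_pos [-0.088   0.0275 -0.9554  0.0169 -0.0359  0.0557]
wrist_force [ 0.0082 -0.2325 -0.5673]
finger_gap 0.0527
grip_force 63.0703
TCP target [0.5448 0.0212 0.0503] shift cm [ 1.5  -0.16 -2.06] turn [-0.0005 -0.0039 -0.0008]
```

>>> {"fn": "carry_out", "kwargs": {
  "moves": [
    {"tx":0,"ty":0,"tz":-1,"wx":0,"wy":0,"wz":0,"claw":1},
    {"tx":0,"ty":0,"tz":-0.9,"wx":0,"wy":0,"wz":0,"claw":1},
    {"tx":0,"ty":0,"tz":0,"wx":0,"wy":0,"wz":0,"claw":1},
    {"tx":0.5,"ty":-0.08,"tz":0,"wx":0,"wy":0,"wz":0,"claw":1},
    {"tx":0.5,"ty":-0.08,"tz":0,"wx":0,"wy":0,"wz":0,"claw":1},
    {"tx":0.4,"ty":0,"tz":0,"wx":0,"wy":0,"wz":0,"claw":1},
    {"tx":0,"ty":0,"tz":0,"wx":0,"wy":0,"wz":0,"claw":1},
    {"tx":0,"ty":0,"tz":0,"wx":0,"wy":0,"wz":0,"claw":1}
  ]
}}

```text
clock: 24.4
tcp_pos: [0.5419, 0.0212, 0.0503]
orientation: [0.28, 0.074, 0.957, -0.022]
wrist_force: [-0.1, -0.6, -0.5]
finger_gap: 0.0532
grip_force: 63.1
```

```bash
python3 -c "
from go import *
e=np.array([np.cos(YP),np.sin(YP)])
go([*(G+.0005*e),.046],tool(YP,-33))"; python3 tp.py | head -30
```

```text
clock 24.4
tcp_pos [0.5419 0.0212 0.0503]
orientation [ 0.2799  0.074   0.9569 -0.0218]
joint_pos [-0.0892  0.095  -0.9558 -0.0482 -0.0354  0.0549]
wrist_force [-0.0569 -0.5571 -0.4923]
finger_gap 0.0532
grip_force 63.0746
TCP target [0.5448 0.0212 0.0303] shift cm [ 0.28 -0.01 -2.  ] turn [-0.0008 -0.0067 -0.0006]
hold local [-62.2  -0.3  66.1]
top 252
-45 13 [  2.2  -3.4 -42.5] [-11.  -6.  22.] [-17.   9.]
-40 15 [ -1.9  -4.5 -37.1] [-11.  -8.  13.] [-19.  17.]
-35 4 [  9.7   6.8 -32.5] [-3. 15. 15.] [-15.  21.]
-30 4 [ 14.1   5.3 -28.7] [-2. 19. 24.] [-12.  16.]
-25 7 [  5.2  -7.  -22.1] [-6. -5. 22.] [-20.   8.]
-20 3 [  8.8 -11.3 -16.5] [-4. 15. 17.] [-17.  -3.]
-15 6 [  6.7   0.1 -12.4] [-6.  4. 22.] [-19.  16.]
-10 26 [22.8  1.3 -6.7] [-6. 23. 42.] [-20.  21.]
-5 77 [32.6  0.7 -2.7] [16. 34. 44.] [-20.  21.]
0 18 [26.5 -0.2  1.6] [-6. 33. 45.] [-18.  18.]
5 5 [ 0.8 -2.1  8.3] [-6. -6. 21.] [-17.  10.]
10 5 [-3.7  3.7 13. ] [-6. -6.  2.] [-8. 14.]
15 22 [ 1.   2.6 18.1] [-6.  0. 10.] [-17.  20.]
20 31 [-0.8 -1.1 21.7] [-5. -1.  3.] [-19.  15.]
25 3 [  2.1 -11.5  26.9] [-2. -0.  8.] [-19.  -1.]
30 3 [ 9.7 -0.1 32.8] [ 9.  9. 11.] [-5.  6.]
40 10 [14.   3.6 42.4] [10. 14. 18.] [-2.  8.]
side 135
-45 14 [  8.7  11.4 -42.3] [-13.   9.  39.] [-7. 22.]
-40 8 [  6.3  12.1 -38.3] [-13.  10.  24.] [-2. 21.]
-35 6 [ 13.7  13.9 -32.5] [-13.  16.  38.] [-3. 21.]
-30 11 [  0.5   6.  -27.7] [-10.  -6.  27.] [-16.  21.]
-25 3 [ -7.6   8.2 -21.8] [-10.  -8.  -6.] [-4. 16.]
-20 8 [  2.9   8.4 -19. ] [-9. -6. 25.] [-10.  22.]
-15 4 [ 29.9  20.5 -13.5] [19. 31. 39.] [20. 21.]
-10 7 [28.7 10.  -7.8] [15. 32. 40.] [-11.  21.]
-5 32 [31.7  5.3 -2.6] [16. 34. 44.] [-18.  20.]
0 8 [26.8  3.5  2.7] [16. 25. 41.] [-0.  7.]
```

>>> {"fn": "carry_out", "kwargs": {
  "moves": [
    {"tx":0.1,"ty":0,"tz":-0.5,"wx":0,"wy":0,"wz":0,"claw":1},
    {"tx":0,"ty":0,"tz":-0.5,"wx":0,"wy":0,"wz":0,"claw":1},
    {"tx":0,"ty":0,"tz":-0.5,"wx":0,"wy":0,"wz":0,"claw":1},
    {"tx":0,"ty":0,"tz":0,"wx":0,"wy":0,"wz":0,"claw":1},
    {"tx":0,"ty":0,"tz":0,"wx":0,"wy":0,"wz":0,"claw":1}
  ]
}}

```text
clock: 25.12
tcp_pos: [0.5431, 0.0212, 0.0353]
orientation: [0.28, 0.074, 0.957, -0.022]
wrist_force: [1.3, 0.8, -1.3]
finger_gap: 0.0529
grip_force: 63.2
```

>>> {"fn": "carry_out", "kwargs": {
  "moves": [
    {"tx":0,"ty":0,"tz":-0.4,"wx":0,"wy":0,"wz":0,"claw":1},
    {"tx":0,"ty":0,"tz":0,"wx":0,"wy":0,"wz":0,"claw":1},
    {"tx":0,"ty":0,"tz":-0.2,"wx":0,"wy":0,"wz":0,"claw":1},
    {"tx":0,"ty":0,"tz":0,"wx":0,"wy":0,"wz":0,"claw":1}
  ]
}}

```text
clock: 25.62
tcp_pos: [0.5431, 0.0212, 0.0293]
orientation: [0.28, 0.074, 0.957, -0.022]
wrist_force: [1.3, 0.2, -1.3]
finger_gap: 0.0528
grip_force: 63.3
```

>>> {"fn": "carry_out", "kwargs": {
  "moves": [
    {"tx":0,"ty":0,"tz":-0.2,"wx":0,"wy":0,"wz":0,"claw":1},
    {"tx":0,"ty":0,"tz":0,"wx":0,"wy":0,"wz":0,"claw":1}
  ]
}}

```text
clock: 25.88
tcp_pos: [0.5432, 0.0212, 0.0281]
orientation: [0.281, 0.074, 0.957, -0.022]
wrist_force: [-4.8, 0.4, 9.3]
finger_gap: 0.0525
grip_force: 64.6
```

```bash
python3 tp.py | head -26
```

```text
hold local [-61.   -0.2  43.8]
top 250
-25 9 [  5.9   0.2 -21.1] [-11.  12.  23.] [-17.  17.]
-20 27 [ -0.9  -2.9 -17.1] [-12.  -7.  15.] [-19.  14.]
-15 15 [  2.   -0.8 -13.5] [-12.   9.  14.] [-19.  20.]
-10 5 [ 3.3  6.4 -8.3] [-6. -5. 17.] [-17.  21.]
-5 8 [ 4.5  2.8 -2.8] [-6. -5. 23.] [-12.  16.]
0 5 [ 7.5 -6.5  2.5] [-6. 16. 17.] [-14.   7.]
5 7 [ 3.1 -5.7  8.6] [-6. -6. 17.] [-20.  14.]
10 12 [ 8.6  1.9 13.2] [-5.  5. 30.] [-18.  19.]
15 81 [22.4  0.8 18.2] [-4. 27. 43.] [-21.  20.]
20 71 [21.7  0.5 21.8] [-4. 27. 43.] [-20.  21.]
25 8 [20.9 -1.8 26.3] [-4. 28. 43.] [-14.  12.]
35 2 [13.2  7.6 38.6] [ 9. 13. 17.] [6. 9.]
side 113
-25 10 [ 11.1  10.  -21.8] [-12.   8.  40.] [-16.  21.]
-20 10 [ -4.    6.9 -18.3] [-14. -12.  27.] [-13.  21.]
-15 2 [-12.1   0.  -13. ] [-13. -12. -11.] [-18.  18.]
-10 2 [22.5 13.8 -7.7] [16. 23. 29.] [ 7. 20.]
-5 5 [20.7 14.6 -2.3] [14. 17. 29.] [ 5. 21.]
0 7 [20.9  8.5  2.1] [12. 16. 39.] [-13.  21.]
5 8 [17.5  3.6  7.1] [12. 16. 27.] [-20.  20.]
10 10 [22.9  0.9 13.2] [12. 16. 41.] [-22.  21.]
15 24 [25.5  2.9 18.1] [ 3. 26. 44.] [-20.  21.]
20 23 [29.3  5.5 22.1] [14. 31. 43.] [-7. 15.]
25 2 [16.8  2.2 26.8] [16. 17. 17.] [-4.  9.]
```

The tile is seated: 9 N of contact, with its top at about 65 mm as expected. Releasing.

>>> {"fn": "carry_out", "kwargs": {
  "moves": [
    {"tx":0,"ty":0,"tz":0.1,"wx":0,"wy":0,"wz":0,"claw":1},
    {"tx":0,"ty":0,"tz":0,"wx":0,"wy":0,"wz":0,"claw":-1},
    {"tx":0,"ty":0,"tz":0,"wx":0,"wy":0,"wz":0,"claw":-1},
    {"tx":0,"ty":0,"tz":0,"wx":0,"wy":0,"wz":0,"claw":-1},
    {"tx":0,"ty":0,"tz":0,"wx":0,"wy":0,"wz":0,"claw":-1},
    {"tx":0,"ty":0,"tz":0,"wx":0,"wy":0,"wz":0,"claw":-1}
  ]
}}

```text
clock: 26.72
tcp_pos: [0.5431, 0.0212, 0.0284]
orientation: [0.28, 0.074, 0.957, -0.022]
wrist_force: [0.8, 0.6, 0.1]
finger_gap: 0.0856
grip_force: 0.0
```

>>> {"fn": "carry_out", "kwargs": {
  "moves": [
    {"tx":-0.5,"ty":0.08,"tz":0.8,"wx":0,"wy":0,"wz":0,"claw":-1},
    {"tx":-1,"ty":0.15,"tz":1.6,"wx":0,"wy":0,"wz":0,"claw":-1},
    {"tx":-1,"ty":0.15,"tz":1.8,"wx":0,"wy":0,"wz":0,"claw":-1},
    {"tx":-1,"ty":0.15,"tz":3,"wx":0,"wy":0,"wz":0,"claw":-1},
    {"tx":0,"ty":0,"tz":5,"wx":0,"wy":0,"wz":0,"claw":-1},
    {"tx":0,"ty":0,"tz":3,"wx":0,"wy":0,"wz":0,"claw":-1},
    {"tx":0,"ty":0,"tz":0,"wx":0,"wy":0,"wz":0,"claw":-1}
  ]
}}

```text
clock: 27.6
tcp_pos: [0.51, 0.0264, 0.1848]
orientation: [0.284, 0.074, 0.956, -0.022]
wrist_force: [0.7, -0.3, -0.0]
finger_gap: 0.0855
grip_force: 0.0
```

```bash
python3 - <<'E'
from go import *
O=np.array([.5935,.0135,0]); Rz=Ro.from_euler('z',YP).as_matrix()
e=Rz[:,0]; lug=O-.046*e
go([lug[0],lug[1],.150],tool(YP,-12))
im=[]
for n,r in(('top',(150,250,305,405)),('side',(160,220,290,350))):
    d=grab(n); L=(np.nan_to_num(world(d))-O)@Rz*1000
    for nm,lo,hi in(('tile',[-72,-35,45],[-53,35,78]),('lug',[-53.5,-14,85],[-35,14,130])):
        m=(L>lo).all(-1)&(L<hi).all(-1); p=L[m]
        if m.sum(): print(n,nm,m.sum(),np.percentile(p,[5,50,95],axis=0).round(1).tolist())
    v0,v1,u0,u1=r; im.append(cv2.resize(d['image'][v0:v1,u0:u1],(400,400),interpolation=cv2.INTER_CUBIC))
cv2.imwrite('pics/c7.png',np.hstack(im))
E
```

```text
clock 27.6
tcp_pos [0.51   0.0264 0.1848]
orientation [ 0.2836  0.0739  0.9558 -0.0218]
joint_pos [-0.0825 -0.1981 -0.8033  0.3899 -0.0389  0.0604]
wrist_force [ 0.7102 -0.2969 -0.0286]
finger_gap 0.0855
grip_force 0.0
TCP target [0.5519 0.02   0.1317] shift cm [ 4.18 -0.64 -5.31] turn [ 0.0563  0.3631 -0.0006]
top tile 71 [[-67.3, -25.0, 51.4], [-63.5, -2.9, 64.2], [-57.2, 21.5, 68.2]]
top lug 28 [[-52.8, -7.0, 93.0], [-49.4, -0.3, 110.9], [-43.3, 7.8, 114.2]]
side tile 54 [[-70.8, -24.3, 45.4], [-67.6, 2.6, 59.7], [-59.4, 27.1, 67.1]]
side lug 19 [[-53.4, -3.8, 89.6], [-48.8, 5.8, 101.9], [-43.9, 9.3, 110.7]]
```

View pics/c7.png

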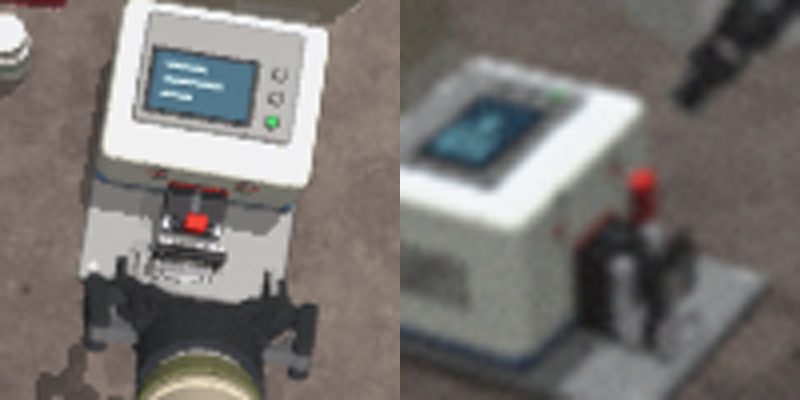

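The tile stands upright in the groove, at about (195,250) left and (665,280) right in the crop. Its top is at 66 mm, y-centred, and the lug is down. Now I'll take the gripper over the lug.

>>> {"fn": "carry_out", "kwargs": {
  "moves": [
    {"tx":0.9,"ty":-0.14,"tz":0,"wx":0.014,"wy":0.091,"wz":0,"claw":-1},
    {"tx":1,"ty":-0.16,"tz":0,"wx":0.014,"wy":0.091,"wz":0,"claw":-1},
    {"tx":1.1,"ty":-0.17,"tz":0,"wx":0.014,"wy":0.091,"wz":0,"claw":-1},
    {"tx":1.1,"ty":-0.17,"tz":0,"wx":0.014,"wy":0.09,"wz":0,"claw":-1},
    {"tx":0,"ty":0,"tz":-2.5,"wx":0,"wy":0,"wz":0,"claw":-1},
    {"tx":0,"ty":0,"tz":-2.8,"wx":0,"wy":0,"wz":0,"claw":-1},
    {"tx":0,"ty":0,"tz":0,"wx":0,"wy":0,"wz":0,"claw":-1},
    {"tx":0,"ty":0,"tz":0,"wx":0,"wy":0,"wz":0,"claw":-1}
  ]
}}

```text
clock: 28.7
tcp_pos: [0.5487, 0.0201, 0.1271]
orientation: [0.1, 0.077, 0.992, -0.008]
wrist_force: [0.1, -1.0, 1.3]
finger_gap: 0.0854
grip_force: 0.0
```

```bash
python3 - <<'E'
from go import *
O=np.array([.5935,.0135,0]); Rz=Ro.from_euler('z',YP).as_matrix()
lug=O-.047*Rz[:,0]
go([lug[0],lug[1],.100],tool(YP,-12))
E
```

```text
clock 28.7
tcp_pos [0.5487 0.0201 0.1271]
orientation [ 0.1     0.0766  0.992  -0.0081]
joint_pos [-0.1036  0.1677 -0.4327  0.7697 -0.0109  0.0495]
wrist_force [ 0.0719 -0.9872  1.261 ]
finger_gap 0.0854
grip_force 0.0
TCP target [0.5509 0.0202 0.0817] shift cm [ 0.22  0.   -4.54] turn [-0.0005 -0.0085 -0.0007]
```

>>> {"fn": "carry_out", "kwargs": {
  "moves": [
    {"tx":0.2,"ty":0,"tz":-1.5,"wx":0,"wy":0,"wz":0,"claw":-1},
    {"tx":0,"ty":0,"tz":-1.5,"wx":0,"wy":0,"wz":0,"claw":-1},
    {"tx":0,"ty":0,"tz":-1.2,"wx":0,"wy":0,"wz":0,"claw":-1},
    {"tx":0,"ty":0,"tz":0,"wx":0,"wy":0,"wz":0,"claw":-1},
    {"tx":0,"ty":0,"tz":0,"wx":0,"wy":0,"wz":0,"claw":-1}
  ]
}}

```text
clock: 29.32
tcp_pos: [0.5514, 0.0201, 0.0858]
orientation: [0.101, 0.077, 0.992, -0.008]
wrist_force: [-0.1, 0.1, 0.5]
finger_gap: 0.0856
grip_force: 0.0
```

>>> {"fn": "carry_out", "kwargs": {
  "moves": [
    {"tx":0,"ty":0,"tz":0,"wx":0,"wy":0,"wz":0,"claw":1},
    {"tx":0,"ty":0,"tz":0,"wx":0,"wy":0,"wz":0,"claw":1},
    {"tx":0,"ty":0,"tz":0,"wx":0,"wy":0,"wz":0,"claw":1},
    {"tx":0,"ty":0,"tz":0,"wx":0,"wy":0,"wz":0,"claw":1},
    {"tx":0,"ty":0,"tz":0,"wx":0,"wy":0,"wz":0,"claw":1},
    {"tx":0,"ty":0,"tz":0,"wx":0,"wy":0,"wz":0,"claw":1},
    {"tx":0,"ty":0,"tz":0,"wx":0,"wy":0,"wz":0,"claw":1}
  ],
  "newtons": 60
}}

```text
clock: 30.2
tcp_pos: [0.5513, 0.0215, 0.0858]
orientation: [0.101, 0.076, 0.992, -0.007]
wrist_force: [-0.9, 6.0, 2.0]
finger_gap: 0.0149
grip_force: 59.2
```

>>> {"fn": "carry_out", "kwargs": {
  "moves": [
    {"tx":0,"ty":0.1,"tz":0.5,"wx":0,"wy":0,"wz":0,"claw":1},
    {"tx":0,"ty":0,"tz":0.5,"wx":0,"wy":0,"wz":0,"claw":1},
    {"tx":0,"ty":0,"tz":0.5,"wx":0,"wy":0,"wz":0,"claw":1},
    {"tx":0,"ty":0,"tz":0.5,"wx":0,"wy":0,"wz":0,"claw":1},
    {"tx":0,"ty":0,"tz":0,"wx":0,"wy":0,"wz":0,"claw":1},
    {"tx":0,"ty":0,"tz":0,"wx":0,"wy":0,"wz":0,"claw":1}
  ]
}}

```text
clock: 30.95
tcp_pos: [0.5513, 0.0215, 0.1053]
orientation: [0.101, 0.077, 0.992, -0.008]
wrist_force: [4.3, 3.1, -6.0]
finger_gap: 0.0147
grip_force: 58.6
```

>>> {"fn": "carry_out", "kwargs": {
  "moves": [
    {"tx":0,"ty":0,"tz":0,"wx":0,"wy":0,"wz":0,"claw":1},
    {"tx":0,"ty":0,"tz":0,"wx":0,"wy":0,"wz":0,"claw":1},
    {"tx":0,"ty":0,"tz":0,"wx":0,"wy":0,"wz":0,"claw":1},
    {"tx":0,"ty":0,"tz":0,"wx":0,"wy":0,"wz":0,"claw":1},
    {"tx":0,"ty":0,"tz":0,"wx":0,"wy":0,"wz":0,"claw":1},
    {"tx":0,"ty":0,"tz":0,"wx":0,"wy":0,"wz":0,"claw":1}
  ]
}}

```text
clock: 31.7
tcp_pos: [0.5513, 0.0215, 0.1052]
orientation: [0.101, 0.077, 0.992, -0.008]
wrist_force: [4.7, 3.8, -6.0]
finger_gap: 0.015
grip_force: 58.6
```

```bash
python3 - <<'E'
from go import *
O=np.array([.5935,.0135,0]); Rz=Ro.from_euler('z',YP).as_matrix()
st()
for n in('top','side'):
    d=grab(n); L=(np.nan_to_num(world(d))-O)@Rz*1000
    m=(L>[-75,-35,35]).all(-1)&(L<[-53,35,72]).all(-1); print(n,m.sum(),np.percentile(L[m],[5,50,95],axis=0).round(1).tolist() if m.sum() else '')
    g=d['image'].astype(int); r=(g[...,2]>120)&(g[...,1]<70)&(g[...,0]<70)&(L>[-60,-20,60]).all(-1)&(L<[-5,20,150]).all(-1)
    print('red',r.sum(),L[r].mean(0).round(1) if r.any() else '', np.percentile(L[r][:,2],[5,95]) if r.any() else '')
E
```

```text
clock 31.7
tcp_pos [0.5513 0.0215 0.1052]
orientation [ 0.1006  0.0765  0.992  -0.0076]
joint_pos [-0.1009  0.1925 -0.4619  0.7145 -0.0103  0.052 ]
wrist_force [ 4.6683  3.8287 -6.0003]
finger_gap 0.015
grip_force 58.609
top 0 
red 0  
side 70 [[-71.5, -27.5, 37.7], [-67.5, 2.1, 53.4], [-60.0, 26.0, 66.0]]
red 0
```

The rise is 19.5 mm, the spring force about 6 N and steady, and the tile is still standing. Handing in.

```bash
python3 -c "
from h import *
print(env.hand_in()); st()"
```

```text
the job is handed in; nothing more can be done
None
the job is handed in; nothing more can be done
```

I handed the job in at 31.7 s of the 53 s allowed: the tile is standing fully down in the groove, white face to the window and let go, and the gripper is holding the shutter about 19.5 mm open. The hand-in returned no verdict. On the first try the tile caught the lug, so I set it back on the cradle, regrasped it and placed it again.

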